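# Change the carrier in a lab docking station and load it

### The job

Change the carrier in the docking station: swing both ejector levers fully outward to pry the old carrier free and stand it upright on the middle of the rubber mat, then set the fresh carrier in the dock and swing both levers fully in so that it is locked fully home. Stand every reagent cassette on the bench flat in a pocket of its own in the fresh carrier, and put the metal cover on its rim, seated and level. Do not disturb the beaker, the jar or the tip box.

Things in the scene. Friction and masses are not known exactly. Their poses are not given: they have to be found in the camera images.
- dock: fixed white dock, foot 104 x 240 mm; origin under its middle, z up, y along its length to the left lever. Carrier seat 28 mm above the bench over the origin, carrier lying along y (either way round), 2 mm play between low guide walls with flared tops (62 mm high).
- lever_left (a joint): steel ejector lever at the dock's +y end, rad: 0 = fully in (its nose locks the carrier's end tongue down), 0.95 = fully outward and down (its toe pries the carrier up about 16 mm and holds it there). Stays where left (friction, about 3 N at the roller).
- lever_left_roller (a point): middle of that lever's black grip roller, 16 mm thick, 26 mm long along the dock's x, wider than the lever arm (14 mm) it ends: pinch its two ends (fingers closing along the dock's x). At joint 0 it lies 20 mm outward of and 62 mm above the pivot, 32 mm clear of the carrier's end wall; it swings on a 65 mm radius about the pivot.
- lever_left_pivot (a point): pivot of that lever (axis along the dock's x), +102.6 mm along the dock's y, 28 mm above the bench.
- lever_right (a joint): steel ejector lever at the dock's -y end, rad: 0 = fully in (its nose locks the carrier's end tongue down), 0.95 = fully outward and down (its toe pries the carrier up about 16 mm and holds it there). Stays where left (friction, about 3 N at the roller).
- lever_right_roller (a point): middle of that lever's black grip roller, 16 mm thick, 26 mm long along the dock's x, wider than the lever arm (14 mm) it ends: pinch its two ends (fingers closing along the dock's x). At joint 0 it lies 20 mm outward of and 62 mm above the pivot, 32 mm clear of the carrier's end wall; it swings on a 65 mm radius about the pivot.
- lever_right_pivot (a point): pivot of that lever (axis along the dock's x), -102.6 mm along the dock's y, 28 mm above the bench.
- old_carrier_mid (a point): old carrier, starts locked in the dock: white open-topped tray 72 (x) x 166 (y) x 62 mm high plus a 14 mm tongue at each y end, 0.3 kg. A cross wall at its middle (8 mm thick, along x, top 52 mm above the underside) is the lifting grip, one finger each side in y. Brown spent slabs fill its pockets to 16 mm above the underside. Point: centre, 31 mm above its underside.
- new_carrier_mid (a point): fresh carrier on the bench: same shape, empty. Walls, floor 4 mm. Two ribs (tops 22 mm above the underside) and the cross wall make four pockets 64 (x) x 36 (y) mm, centred at y = +-22 and +-61.5 mm. Point: centre, 31 mm above its underside; same either way round. Seated, this point is 59 mm above the bench; on open levers about 16 mm more.
- mat: fixed black rubber mat, 105 (x) x 230 (y) x 3 mm; origin at the middle of its underside.
- cassette1_mid (a point): reagent cassette, may be absent: dark grey block 58 (x) x 30 (y) x 22 mm high; on its middle an upright grip fin 8 (x) x 26 (y) mm, 26 mm high (48 mm in all). 60 g. Point: its centre, 24 mm above its underside; same either way round. Flat in a pocket (x along the carrier's x), this point is 3 mm below the carrier's centre point.
- cassette2_mid (a point): reagent cassette, may be absent: dark grey block 58 (x) x 30 (y) x 22 mm high; on its middle an upright grip fin 8 (x) x 26 (y) mm, 26 mm high (48 mm in all). 60 g. Point: its centre, 24 mm above its underside; same either way round. Flat in a pocket (x along the carrier's x), this point is 3 mm below the carrier's centre point.
- cassette3_mid (a point): reagent cassette, may be absent: dark grey block 58 (x) x 30 (y) x 22 mm high; on its middle an upright grip fin 8 (x) x 26 (y) mm, 26 mm high (48 mm in all). 60 g. Point: its centre, 24 mm above its underside; same either way round. Flat in a pocket (x along the carrier's x), this point is 3 mm below the carrier's centre point.
- cassette4_mid (a point): reagent cassette, may be absent: dark grey block 58 (x) x 30 (y) x 22 mm high; on its middle an upright grip fin 8 (x) x 26 (y) mm, 26 mm high (48 mm in all). 60 g. Point: its centre, 24 mm above its underside; same either way round. Flat in a pocket (x along the carrier's x), this point is 3 mm below the carrier's centre point.
- cover_mid (a point): loose aluminium cover, 0.18 kg: plate 80 (x) x 174 (y) x 4 mm; below it a lip 57 x 151 x 5 mm that drops inside the carrier's rim (3.5 mm play); on top a black rib handle 10 (x) x 70 (y) x 30 mm high. Point: its centre, 19.5 mm above the lip's underside; same either way round. Seated, this point is 45.5 mm above the carrier's centre point.
- beaker: bystander: glass beaker, 68 mm wide, 90 mm high; origin under its middle. Leave alone.
- reagent_jar: bystander: white jar, 68 mm wide, 90 mm high; origin under its middle. Leave alone.
- tip_box: bystander: orange open pipette-tip box, 85 x 125 x 55 mm; origin under its middle. Leave alone.
There are look-alikes about, which are no part of the job. What is shaped like the part that bears old_carrier_mid but purple is not meant. Leave any yellow look-alike of the part that bears cassette2_mid alone.

How it is judged:
By the outcome, as a careful person would: the job done as asked, in the order asked, and still so for the second after the job is handed in, with the robot touching nothing.
Of cassette1, cassette2, cassette3, cassette4 only 1 to 3 are there at a start; the rules pass over those that are not, and their reading is None.
At some moment in a run one of cassette1, cassette2, cassette3, cassette4, cover may be knocked a few centimetres aside while the robot is not near it.
It also fails if it takes over 210 s, if anything falls off the work surface, if the arm or the gripper's body presses on something with over 40 N, if the wrist force passes 120 N, or if a joint passes its speed limit or range.

### The arm

A 6-joint arm with a two-finger parallel gripper is mounted at the origin on the work surface. World frame = base frame: x ahead of the robot, y to its left, z up, the work surface at z = 0. Lengths are in m, angles in rad, forces in N, time in s.
With the tool pointing down it reaches from about 0.35 to 0.975 m from the base axis. Payload 7.1 kg.
Tool frame: the origin (TCP) lies at the very end of the fingers, on their centre line; the grasp point (between the pads) lies 19 mm behind it; z points along the fingers, y is the direction in which the jaws open and shut (so a half turn about z gives the same grasp; the last joint's range is limited). The gripper opens to 88 mm and grips with 3 to 60 N. Pads are 20 mm wide; open, the fingers measure 115 mm over their backs; the gripper's body (75 mm by 178 mm) begins 61 mm behind the grasp point.
Start: joints at [1.317, 0.423, 1.63, -0, 1.089, -0.019], TCP at [0.145, 0.608, 0.223] pointing down, gripper open.
Joint ranges: [-3, 3], [-0.9, 2.11], [0.09, 2.58], [-1.31, 4.45], [0.11, 2.69], [-2.54, 2.54]. Speed limits (rad/s): [2.39, 2.39, 3.01, 3.14, 3.14, 3.14].

### API

Orientations are given as a rotation vector (axis times angle).
In Python, from station import robot gives the robot as it stands. The module is installed in compiled form; this text tells all that it offers.
- The arm moves only by the tool arm_command, never from a script. Its arguments are lists of equal length, an entry for each row: "grip": the opening, from -1 (shut) to 1 (fully open), so that 0 is half open; "translation": the shift along the tool's x, y, z in mm, a list of three; "twist": the turn about the tool's z in rad. In form: {"grip": [grip, ...], "translation": [[tx, ty, tz], ...], "twist": [twist, ...]}. A call has 1 to 10 rows; each row is the pose to reach, as a shift and turn from the pose commanded when the call began, along the tool's axes at that moment; what a row does not reach only later rows make up. A row lasts 1/10 s, in which the tool goes at most 50 mm and 8.59 degrees, less where a joint would pass 70% of its speed; a pose out of reach is approached as far as the arm can. A call with a gripper value outside its range is refused whole. The fingers move at their own pace and stop on an object; the grip force is fixed at half the most. Time passes only in rows, so rows that repeat a pose let the fingers close. It gives the time, the measured TCP pose, the force and the opening at its end, in the units of the state.
- robot.read_state(): the state, without advancing time (a new reading comes with each control period).
- robot.get_image(name): name is "scene" or "top"; returns the picture (420x560x3 uint8, red, green, blue); there is no depth.
- robot.camera_params(name): a dict with "camera_matrix" (3x3 intrinsics, pixels), "distortion" ([k1, k2, p1, p2, k3] as OpenCV has them; the pictures are not rectified), "R" (3x3) and "t" (3): a world point X has camera coordinates R X + t. Camera axes: x right, y down, z forward; pixel columns grow to the right and rows downward; lengths in m; the calibration is good to about 2 mm. A picture is of the moment at which its call begins. camera_params takes no time and is no camera call.
- robot.hand_in(): hands the job in, once; it reports no verdict.
Trained networks look in the newest picture that a camera, given by its name, has taken for a name from the list of things; names that differ only in an ending like _2 or _b are one class to them, and where a whole thing is asked for, a point or a joint stands for the part that bears it (a point fixed in the world has none). Each returns a list of dicts, best first, with "confidence" (0 to 1); they miss things now and then, are a little off and sometimes report something else, mostly with a low value. They report only what shows in the picture. A call takes as long as a camera call. They do not tell look-alikes from the thing itself.
- robot.regions_of(camera, target): "pixels" (420x560 bool, what is visible of it) and "pixel" ([column, row] in pixels, amid what is visible of it).
- robot.spot_point(camera, target): "pixel" ([column, row] in pixels: a listed point, or the origin of a listed thing).
The state is a dict: "time_s": time; "joints": joint angles; "joint_velocities": joint speeds; "tau": joint torques, N m; "eef_pos": TCP position; "orientation": TCP orientation; "contact_force": force on the tool from outside, world axes, zero at the start; "wrist_torque": the same for the moment, N m; "gripper_width": finger opening in m.
Only numpy, scipy, OpenCV 4.12 (cv2) and the standard library are available. Lean on these libraries where they do the work, as an engineer would, in place of code of your own. Each camera call takes 0.05 s, during which the arm holds its last target. There are 200 camera calls.

## Working session

There is one attempt and no reset: what is moved stays moved. The work goes in short steps, Python scripts to look and compute and a tool call to move; the robot and the scene stay as the last step left them, time stands still between calls to the robot, and variables do not carry over. Pictures are saved under pics/ and viewed, about 12 in all and at most 16, crops included, and the job is handed in when it is done.

Besides the shell and the picture viewer there is one more tool, called after "Request:" by a JSON object that holds its "api" and its "payload", one argument or row to a line. arm_command: Moves the arm, as the interface text tells. Its arguments: {"type":"object","properties":{"grip":{"type":"array","items":{"type":"number"}},"translation":{"type":"array","items":{"type":"array","items":{"type":"number"}}},"twist":{"type":"array","items":{"type":"number"}}},"required":["grip","translation","twist"]}

```bash
mkdir -p pics
cat > h.py <<'E'
import numpy as np, cv2
from scipy.spatial.transform import Rotation as Rot
from station import robot
def img(n,f):
    cv2.imwrite(f'pics/{f}.png', robot.get_image(n)[:,:,::-1])
def cam(n):
    c=robot.camera_params(n); return [np.array(c[k],float) for k in("camera_matrix","distortion","R","t")]
def ray(n,p):
    K,d,R,t=cam(n); u=cv2.undistortPoints(np.array([[p]],float),K,d)[0,0]
    return -R.T@t, R.T@np.array([u[0],u[1],1])
def at(n,p,z):
    o,v=ray(n,p); return o+v*(z-o[2])/v[2]
def proj(n,X):
    K,d,R,t=cam(n); return cv2.projectPoints(np.array(X,float).reshape(-1,3),cv2.Rodrigues(R)[0],t,K,d)[0][:,0]
def st():
    s=robot.read_state(); print('t',round(s['time_s'],2),'pos',np.round(s['eef_pos'],4),'w',round(s['gripper_width'],4),'F',np.round(s['contact_force'],1))
    Rm=Rot.from_rotvec(s['orientation']).as_matrix(); print(np.round(Rm,3).tolist()); return s,Rm
E
python3 - <<'E'
from h import *
s,R=st(); print(np.round(s['joints'],3))
for n in('scene','top'):
    img(n,n+'0'); K,d,Rc,t=cam(n); print(n,np.round(K,1).tolist(),np.round(-Rc.T@t,3),np.round(Rc,2).tolist())
Z=dict(lever_left_roller=.09,lever_right_roller=.09,old_carrier_mid=.059,new_carrier_mid=.031,mat=0,cassette1_mid=.024,cover_mid=.0195,beaker=0,reagent_jar=0,tip_box=0,dock=0)
for k,z in Z.items():
    for n in('top','scene'):
        for r in robot.spot_point(n,k): print(k,n,round(r['confidence'],2),np.round(r['pixel'],1),np.round(at(n,r['pixel'],z),4)[:2])
E
```

```text
t 0.0 pos [0.1452 0.6073 0.2219] w 0.088 F [-0.4 -0.9 -0.3]
[[-0.973, 0.233, -0.0], [0.233, 0.973, -0.001], [0.0, -0.001, -1.0]]
[ 1.317  0.424  1.631 -0.     1.089 -0.019]
scene [[394.3, 0.0, 277.7], [0.0, 394.3, 203.7], [0.0, 0.0, 1.0]] [ 1.377 -0.558  0.704] [[0.57, 0.82, -0.01], [0.43, -0.3, -0.85], [-0.7, 0.48, -0.52]]
top [[436.1, 0.0, 280.8], [0.0, 436.1, 211.3], [0.0, 0.0, 1.0]] [0.34  0.019 1.229] [[-0.03, -1.0, 0.02], [-0.98, 0.02, -0.18], [0.18, -0.03, -0.98]]
lever_left_roller top 0.56 [232.8 190.1] [0.6109 0.1149]
lever_left_roller scene 0.48 [317.4 199.9] [0.6077 0.1186]
lever_right_roller top 0.57 [322.9 198.2] [ 0.5838 -0.1256]
lever_right_roller scene 0.65 [240.6 223. ] [ 0.5799 -0.1323]
old_carrier_mid top 0.93 [279.5 193.4] [ 0.6064 -0.0105]
old_carrier_mid top 0.65 [404.6 142.5] [ 0.7465 -0.3677]
old_carrier_mid scene 0.76 [187.1 321.8] [ 0.7927 -0.3886]
old_carrier_mid scene 0.69 [279.5 220.4] [ 0.594  -0.0115]
new_carrier_mid top 0.83 [392.8 213.6] [ 0.5482 -0.3277]
new_carrier_mid top 0.62 [280.6 194.7] [ 0.6089 -0.0142]
new_carrier_mid scene 0.85 [167.8 258.7]
[... 305 characters left out ...]
6 -0.4532]
cover_mid scene 0.74 [120.2 275.6] [ 0.5158 -0.4564]
beaker top 0.6 [109.3 239.4] [0.4973 0.4682]
beaker top 0.2 [302.9 253.7] [ 0.4443 -0.0737]
beaker scene 0.65 [369.8 179.4] [0.4943 0.4743]
reagent_jar top 0.55 [217. 147.] [0.763 0.168]
reagent_jar top 0.18 [232.4 191. ] [0.6296 0.1236]
reagent_jar scene 0.64 [314.  198.3] [0.4799 0.215 ]
reagent_jar scene 0.63 [365.5 240.3] [0.7555 0.185 ]
reagent_jar scene 0.57 [274.5 292.2] [ 0.7768 -0.1554]
tip_box top 0.61 [326.8 136.6] [ 0.7895 -0.1566]
tip_box top 0.4 [254.5 248.7] [0.4616 0.0624]
tip_box scene 0.96 [275.6 293.1] [ 0.781 -0.155]
dock top 0.82 [279.2 199.2] [ 0.6027 -0.0107]
dock scene 0.56 [279.2 239.2] [ 0.6035 -0.0195]
```

Run:
```python
import cv2
a=cv2.imread('pics/scene0.png');b=cv2.imread('pics/top0.png')
cv2.imwrite('pics/s0.png',cv2.resize(a,(800,600),interpolation=3));cv2.imwrite('pics/t0.png',cv2.resize(b[90:300,60:480],(800,400),interpolation=3))
```

```text
(no output)
```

View pics/s0.png

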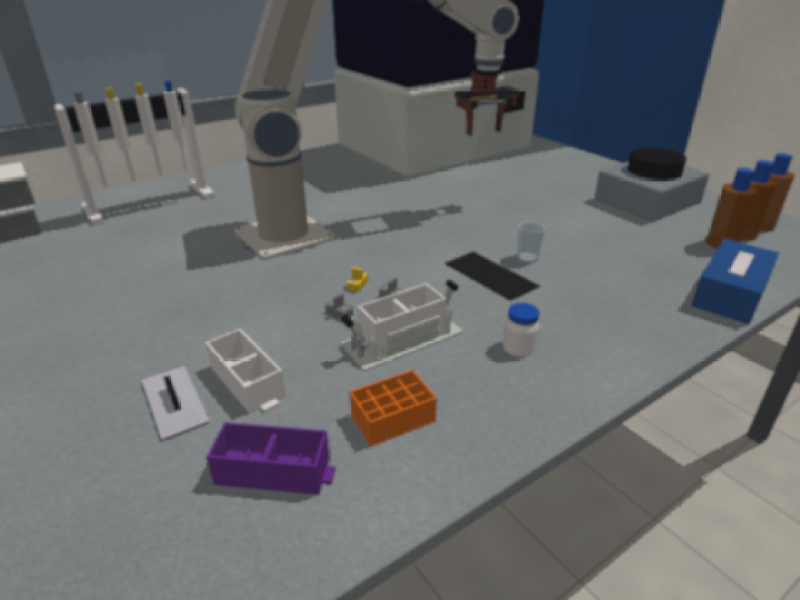

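View pics/t0.png

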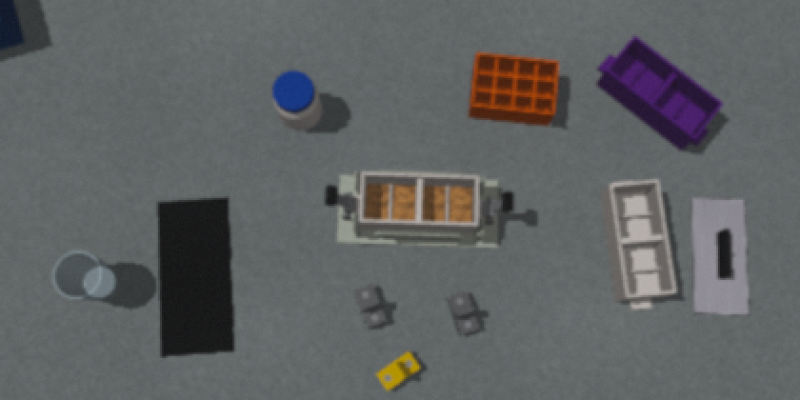

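The picture shows two dark grey cassettes (top view px ~(255,250) and (304,255)), with the yellow look-alike beside them. The dock with the old carrier is central, and both levers are in. The fresh carrier and cover are on the right, and the mat is on the left. Next I'll fit poses to the masks.

```bash
cat > fit.py <<'E'
from h import *
from scipy.optimize import minimize
B=lambda x,y,z0,z1,cy=0:[(sx*x/2,cy+sy*y/2,z) for sx in(-1,1) for sy in(-1,1) for z in(z0,z1)]
mm=lambda *bs:[np.array(b)/1000 for b in bs]
MOD=dict(carrier=mm(B(72,166,0,62),B(20,194,4,10)),cover=mm(B(57,151,0,5),B(80,174,5,9),B(10,70,9,39)),
 cass=mm(B(58,30,0,22),B(8,26,22,48)),mat=mm(B(105,230,0,3)))
S=4
def sil(n,boxes,p,z):
    c,s=np.cos(p[2]),np.sin(p[2]); m=np.zeros((420*S,560*S),np.uint8)
    for b in boxes:
        X=np.c_[c*b[:,0]-s*b[:,1]+p[0],s*b[:,0]+c*b[:,1]+p[1],b[:,2]+z]
        h=cv2.convexHull(((proj(n,X)+.5)*S).astype(np.float32)); cv2.fillConvexPoly(m,np.round(h).astype(np.int32),255)
    return cv2.resize(m,(560,420),interpolation=cv2.INTER_AREA)/255.
def masks(target,guess,z,cams=('top','scene'),tol=.04,fresh=False):
    out={}
    for n in cams:
        if fresh: robot.get_image(n)
        for r in robot.regions_of(n,target):
            if np.linalg.norm(at(n,r['pixel'],z)[:2]-np.array(guess[:2]))<tol: out[n]=r['pixels'].astype(float);break
    return out
def fit(kind,ms,p0,z):
    f=lambda p:sum(np.abs(sil(n,MOD[kind],p,z)-m).sum()/m.sum() for n,m in ms.items())
    best=None
    for dy in(0,.25,-.25):
        r=minimize(f,[p0[0],p0[1],p0[2]+dy],method='Nelder-Mead',options=dict(initial_simplex=[[p0[0],p0[1],p0[2]+dy],[p0[0]+.01,p0[1],p0[2]+dy],[p0[0],p0[1]+.01,p0[2]+dy],[p0[0],p0[1],p0[2]+dy+.15]],xatol=2e-4,fatol=1e-3,maxiter=90))
        if best is None or r.fun<best.fun: best=r
    return np.round(best.x,4),round(best.fun,3)
E
time python3 - <<'E'
from fit import *
for name,kind,t,g,z,zc in[('old','carrier','old_carrier_mid',(.602,-.01,-.1),.028,.059),('new','carrier','new_carrier_mid',(.545,-.33,.1),0,.031),
 ('cover','cover','cover_mid',(.52,-.453,0),0,.01),('mat','mat','mat',(.5,.32,0),0,0),
 ('cA','cass','cassette1_mid',(.455,.06,0),0,.024),('cB','cass','cassette1_mid',(.441,-.067,0),0,.024)]:
    ms=masks(t,g,zc)
    for sel in (['top','scene'],['top'],['scene']):
        m={k:ms[k] for k in sel if k in ms}
        if m: print(name,sel,[int(x.sum()) for x in m.values()],*fit(kind,m,g,z))
E
```

```text
old ['top', 'scene'] [1918, 1580] [ 0.597  -0.0083 -0.0408] 0.337
old ['top'] [1918] [ 0.5985 -0.0089 -0.0523] 0.054
old ['scene'] [1580] [ 0.5909 -0.0026 -0.0376] 0.217
new ['top', 'scene'] [2003, 1952] [ 0.5395 -0.3276  1.6359] 0.099
new ['top'] [2003] [ 0.54   -0.3283 -1.49  ] 0.039
new ['scene'] [1952] [ 0.5372 -0.3272 -1.516 ] 0.042
cover ['top', 'scene'] [1695, 1513] [ 0.517  -0.4587 -1.6228] 0.142
cover ['top'] [1695] [ 0.5176 -0.4614  1.519 ] 0.047Traceback (most recent call last):
  File "<stdin>", line 8, in <module>
  File "fit.py", line 25, in fit
    r=minimize(f,[p0[0],p0[1],p0[2]+dy],method='Nelder-Mead',options=dict(initial_simplex=[[p0[0],p0[1],p0[2]+dy],[p0[0]+.01,p0[1],p0[2]+dy],[p0[0],p0[1]+.01,p0[2]+dy],[p0[0],p0[1],p0[2]+dy+.15]],xatol=2e-4,fatol=1e-3,maxiter=90))
    res = _minimize_neldermead(fun, x0, args, callback, bounds=bounds,
                               **options)
    fsim[k] = func(sim[k])
              ~~~~^^^^^^^^
    fx = function(np.copy(x), *(wrapper_args + args))
  File "fit.py", line 22, in <lambda>
    f=lambda p:sum(np.abs(sil(n,MOD[kind],p,
[... 183 characters left out ...]
:sum(np.abs(sil(n,MOD[kind],p,z)-m).sum()/m.sum() for n,m in ms.items())
                          ~~~^^^^^^^^^^^^^^^^^
  File "fit.py", line 12, in sil
    h=cv2.convexHull(((proj(n,X)+.5)*S).astype(np.float32)); cv2.fillConvexPoly(m,np.round(h).astype(np.int32),255)
                       ~~~~^^^^^
  File "h.py", line 14, in proj
    K,d,R,t=cam(n); return cv2.projectPoints(np.array(X,float).reshape(-1,3),cv2.Rodrigues(R)[0],t,K,d)[0][:,0]
            ~~~^^^
  File "h.py", line 7, in cam
    c=robot.camera_params(n); return [np.array(c[k],float) for k in("camera_matrix","distortion","R","t")]
ValueError: time passes only in moves, steps and waits

real	0m41.244s
user	0m22.035s
sys	0m3.574s
```

```bash
sed -i 's/^from station import robot/from station import robot\nimport functools/; s/^def cam(n)/@functools.cache\ndef cam(n)/' h.py
sed -i 's/(57,151,0,5)/(57,151,0,5)/; s/mat=mm(B(105,230,0,3)))/mat=mm(B(105,230,0,3)),dock=mm(B(104,240,0,8),B(72,166,28,90)))/' fit.py
time python3 - <<'E'
from fit import *
h=np.pi/2
for name,kind,t,g,z,zc in[('dock','dock','dock',(.6,-.009,-.08),0,.05),
 ('cover','cover','cover_mid',(.517,-.459,-1.6),0,.01),('mat','mat','mat',(.5,.32,h),0,0),
 ('cA','cass','cassette1_mid',(.455,.06,0),0,.024),('cB','cass','cassette1_mid',(.441,-.067,0),0,.024)]:
    ms=masks(t,g,zc)
    for sel in (['top'],['scene']):
        m={k:ms[k] for k in sel if k in ms}
        if m: print(name,sel,[int(x.sum()) for x in m.values()],*fit(kind,m,g,z))
b=robot.get_image('top')
def ov(im,n,b,p,z,c):
    for bx in MOD[b]:
        cc,s=np.cos(p[2]),np.sin(p[2]); X=np.c_[cc*bx[:,0]-s*bx[:,1]+p[0],s*bx[:,0]+cc*bx[:,1]+p[1],bx[:,2]+z]
        P=(proj(n,X)+.5)*4-.5
        for i in range(8):
            for j in range(i):
                if bin(i^j).count('1')==1: cv2.line(im,tuple(int(v) for v in P[i]),tuple(int(v) for v in P[j]),c,1)
im=cv2.resize(b[:,:,::-1],None,fx=4,fy=4,interpolation=3)
ov(im,'top','carrier',(.5985,-.0089,-.052),.028,(0,255,0)); ov(im,'top','carrier',(.597,-.006,-.112),.028,(0,0,255))
cv2.imwrite('pics/dk.png',im[640:980,840:1400])
E
python3 -c "
import sys"
```

```text
dock ['top'] [1314] [ 0.5982 -0.0087 -0.0446] 1.621
cover ['top'] [1695] [ 0.5181 -0.4613 -1.6311] 0.047
cover ['scene'] [1513] [ 0.5156 -0.4567 -1.6297] 0.034
mat ['top'] [3014] [0.5079 0.3225 1.6218] 0.032
mat ['scene'] [978] [0.5031 0.3259 1.6284] 0.059
cB ['top'] [255] [ 0.4431 -0.0704  0.3271] 0.087
cB ['scene'] [194] [ 0.4362 -0.0679  0.2165] 0.249
real	0m12.486s
user	0m10.365s
sys	0m1.541s
```

View pics/dk.png

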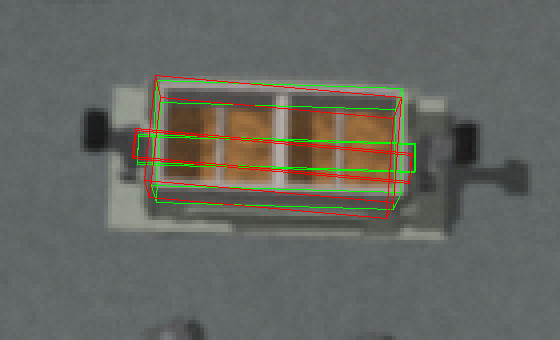

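The dock overlay shows the carrier yaw near -0.05. The black rollers are at crop px (97,130) and (467,145), so the network's roller points were a bit off.

```bash
cat >> h.py <<'E'
def plan(wps,pos=None,yaw=None):
    """wps: (x,y,z,yaw of tool y axis) -> tool-frame rows relative to the start pose (measured unless given)"""
    s=robot.read_state(); Rm=Rot.from_rotvec(s['orientation']).as_matrix(); p0=np.array(s['eef_pos'])
    if pos is not None: p0=np.array(pos)
    y0=np.arctan2(Rm[1,1],Rm[0,1]) if yaw is None else yaw
    ty=np.array([np.cos(y0),np.sin(y0),0]); tz=np.array([0,0,-1.]); tx=np.cross(ty,tz)
    for w in wps:
        d=(np.array(w[:3])-p0)*1000; tw=-((w[3]-y0+np.pi/2)%np.pi-np.pi/2)
        print('[%.0f,%.0f,%.0f] tw %.3f (other %.3f)'%(d@tx,d@ty,d@tz,tw,tw-np.sign(tw)*np.pi))
E
python3 - <<'E'
from h import *
for p in((234.5,192.6),(327,196.4)): print(at('top',p,.093)[:2])
plan([(.605,.114,.15,-.05),(.605,.114,.071,-.05)])
E
```

```text
[0.6032443  0.11014206]
[ 0.58784422 -0.13645753]
[-562,-373,73] tw 1.386 (other -1.756)
[-562,-373,152] tw 1.386 (other -1.756)
```

Request:
{"api": "arm_command", "payload": {
  "grip": [0,0,0,0,0,0,0,0,0,0],
  "translation": [
    [-37,-25,5],
    [-75,-50,10],
    [-110,-75,15],
    [-150,-100,20],
    [-187,-124,24],
    [-225,-150,29],
    [-260,-174,34],
    [-300,-200,39],
    [-337,-224,43],
    [-370,-248,48]
  ],
  "twist": [0.138,0.277,0.415,0.554,0.69,0.83,0.97,1.1,1.25,1.386]
}}

```text
time_s: 3.05
eef_pos: [0.4491, 0.2792, 0.1749]
orientation: [2.283, 2.158, 0.002]
contact_force: [0.3, -0.5, -0.7]
gripper_width: 0.044
```

Run:
```python
from h import *
st();plan([(.603,.113,.15,-.055),(.603,.113,.071,-.055)])
```

```text
t 3.05 pos [0.4491 0.2792 0.1749] w 0.044 F [ 0.3 -0.5 -0.7]
[[0.056, 0.998, 0.001], [0.998, -0.056, 0.001], [0.001, 0.001, -1.0]]
[-157,163,25] tw -0.001 (other 3.140)
[-157,163,104] tw -0.001 (other 3.140)
```

Request:
{"api": "arm_command", "payload": {
  "grip": [0,0,0,0,0,0,0,0,0,0],
  "translation": [
    [-32,33,5],
    [-63,65,10],
    [-94,98,15],
    [-126,130,20],
    [-157,163,25],
    [-157,163,50],
    [-157,163,80],
    [-157,163,104],
    [-157,163,104],
    [-157,163,104]
  ],
  "twist": [0,0,0,0,0,0,0,0,0,0]
}}

```text
time_s: 4.05
eef_pos: [0.6025, 0.1157, 0.0708]
orientation: [-2.276, -2.165, 0.001]
contact_force: [-0.1, 0.2, 0.5]
gripper_width: 0.0441
```

Run:
```python
from h import *
st(); a=robot.get_image('scene')[:,:,::-1]; b=robot.get_image('top')[:,:,::-1]
cv2.imwrite('pics/lv.png',np.hstack([cv2.resize(a[150:270,250:370],(400,400),interpolation=3),cv2.resize(b[140:240,190:290],(400,400),interpolation=3)]))
```

```text
t 4.05 pos [0.6025 0.1157 0.0708] w 0.0441 F [-0.1  0.2  0.5]
[[0.05, 0.999, -0.001], [0.999, -0.05, -0.0], [-0.0, -0.001, -1.0]]
```

View pics/lv.png

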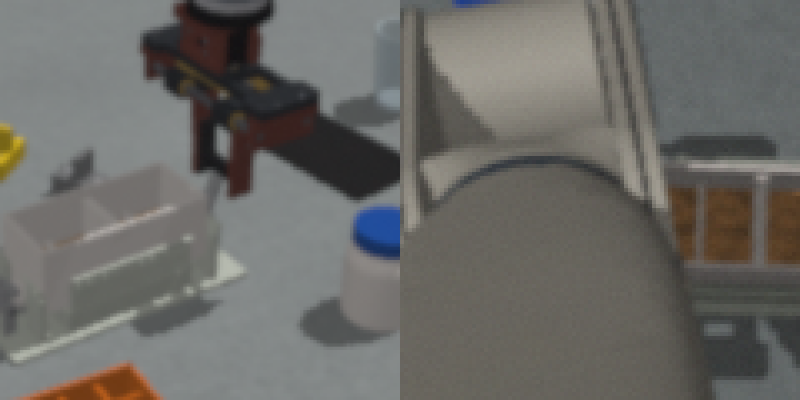

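The fingers straddle the left roller (left half, around (215,185)). Closing now.

Request:
{"api": "arm_command", "payload": {
  "grip": [-0.45,-0.7,-1,-1,-1,-1],
  "translation": [
    [0,0,0],
    [0,0,0],
    [0,0,0],
    [0,0,0],
    [0,0,0],
    [0,0,0]
  ],
  "twist": [0,0,0,0,0,0]
}}

```text
time_s: 4.75
eef_pos: [0.604, 0.1158, 0.0717]
orientation: [2.275, 2.164, 0.004]
contact_force: [4.8, -0.5, 4.9]
gripper_width: 0.0257
```

Request:
{"api": "arm_command", "payload": {
  "grip": [-1,-1,-1,-1,-1,-1,-1,-1,-1,-1],
  "translation": [
    [6,1,2],
    [12,1,5],
    [17,1,9],
    [22,1,13],
    [27,1,17],
    [32,1,22],
    [35,1,27],
    [38,1,33],
    [41,1,39],
    [42,1,42]
  ],
  "twist": [0,0,0,0,0,0,0,0,0,0]
}}

```text
time_s: 5.75
eef_pos: [0.6066, 0.1587, 0.0296]
orientation: [2.276, 2.165, 0.004]
contact_force: [1.5, 4.3, 9.7]
gripper_width: 0.0255
```

Request:
{"api": "arm_command", "payload": {
  "grip": [-1,-1,-1,-1],
  "translation": [
    [1,0,3],
    [1,0,4],
    [1,0,4],
    [1,0,4]
  ],
  "twist": [0,0,0,0]
}}

```text
time_s: 6.15
eef_pos: [0.6067, 0.16, 0.0257]
orientation: [2.276, 2.165, 0.005]
contact_force: [1.5, 6.3, 6.0]
gripper_width: 0.0259
```

Request:
{"api": "arm_command", "payload": {
  "grip": [-0.2,0,0,0,0,0,0,0,0,0],
  "translation": [
    [0,0,0],
    [0,0,0],
    [0,0,-40],
    [0,0,-85],
    [0,0,-125],
    [-40,0,-140],
    [-85,-1,-140],
    [-130,-1,-140],
    [-175,-1,-140],
    [-220,-1,-140]
  ],
  "twist": [0,0,0,0,0,0,0,0,0,0]
}}

```text
time_s: 7.15
eef_pos: [0.5922, -0.0629, 0.1641]
orientation: [-2.275, -2.164, 0.002]
contact_force: [0.3, -0.3, 0.0]
gripper_width: 0.0435
```

Run:
```python
from h import *
st();plan([(.591,-.131,.15,-.055),(.591,-.131,.071,-.055)])
a=robot.get_image('scene')[:,:,::-1]; b=robot.get_image('top')[:,:,::-1]
cv2.imwrite('pics/lv2.png',np.hstack([cv2.resize(a[150:270,230:350],(400,400),interpolation=3),cv2.resize(b[140:240,190:290],(400,400),interpolation=3)]))
```

```text
t 7.15 pos [ 0.5922 -0.0629  0.1641] w 0.0435 F [ 0.3 -0.3  0. ]
[[0.05, 0.999, -0.002], [0.999, -0.05, 0.0], [0.0, -0.002, -1.0]]
[-68,2,14] tw 0.005 (other -3.137)
[-68,2,93] tw 0.005 (other -3.137)
```

View pics/lv2.png

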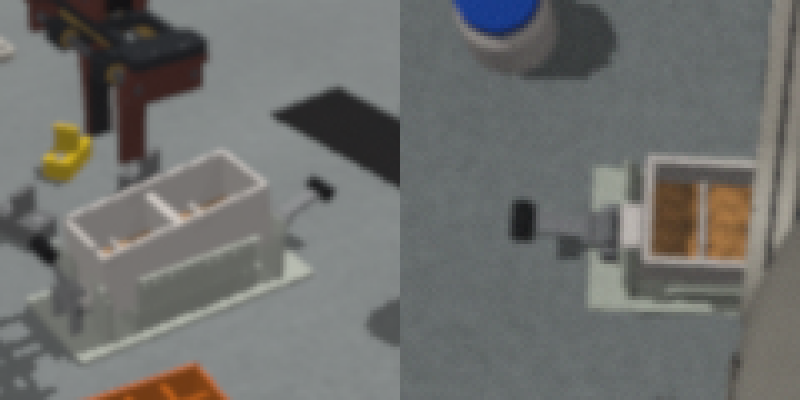

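The left lever is out (roller at top px ~(220,195)) and that end of the carrier is pried up. Next is the right lever.

Request:
{"api": "arm_command", "payload": {
  "grip": [0,0,0,0,0,-0.45,-0.7,-1,-1,-1],
  "translation": [
    [-40,2,0],
    [-68,2,20],
    [-68,2,55],
    [-68,2,93],
    [-68,2,93],
    [-68,2,93],
    [-68,2,93],
    [-68,2,93],
    [-68,2,93],
    [-68,2,93]
  ],
  "twist": [0,0,0,0,0,0,0,0,0,0]
}}

```text
time_s: 8.25
eef_pos: [0.5908, -0.1287, 0.0732]
orientation: [-2.274, -2.164, 0.003]
contact_force: [-7.2, -0.9, 2.8]
gripper_width: 0.0259
```

Request:
{"api": "arm_command", "payload": {
  "grip": [-1,-1],
  "translation": [
    [0,0,0],
    [0,0,0]
  ],
  "twist": [0,0]
}}

```text
time_s: 8.45
eef_pos: [0.5908, -0.1287, 0.0732]
orientation: [-2.275, -2.164, 0.002]
contact_force: [-7.4, -0.3, 1.8]
gripper_width: 0.0259
```

Request:
{"api": "arm_command", "payload": {
  "grip": [-1,-1,-1,-1,-1,-1,-1,-1,-1,-1],
  "translation": [
    [-6,-1,2],
    [-12,-1,5],
    [-17,-1,9],
    [-22,-1,13],
    [-27,-1,17],
    [-32,-1,22],
    [-35,-1,27],
    [-38,-1,33],
    [-41,-1,39],
    [-42,-1,42]
  ],
  "twist": [0,0,0,0,0,0,0,0,0,0]
}}

```text
time_s: 9.45
eef_pos: [0.5885, -0.1717, 0.032]
orientation: [2.276, 2.166, -0.002]
contact_force: [-7.6, -3.6, 10.7]
gripper_width: 0.0255
```

Request:
{"api": "arm_command", "payload": {
  "grip": [-1,-1,-1,-1],
  "translation": [
    [-1,0,3],
    [-1,0,5],
    [-1,0,5],
    [-1,0,5]
  ],
  "twist": [0,0,0,0]
}}

```text
time_s: 9.85
eef_pos: [0.5884, -0.1731, 0.027]
orientation: [2.275, 2.165, -0.002]
contact_force: [-8.8, -5.5, 7.8]
gripper_width: 0.0255
```

Request:
{"api": "arm_command", "payload": {
  "grip": [-0.2,0,0,0,0,0],
  "translation": [
    [0,0,0],
    [0,0,0],
    [0,0,-40],
    [0,0,-85],
    [0,0,-130],
    [0,0,-150]
  ],
  "twist": [0,0,0,0,0,0]
}}

```text
time_s: 10.45
eef_pos: [0.5918, -0.1724, 0.1802]
orientation: [2.271, 2.161, 0.006]
contact_force: [-0.0, 0.0, 0.4]
gripper_width: 0.0437
```

Run:
```python
from h import *
st();plan([(.5975,-.0075,.14,np.pi/2-.058),(.5975,-.0075,.066,np.pi/2-.058)])
```

```text
t 10.45 pos [ 0.5918 -0.1724  0.1802] w 0.0437 F [-0.   0.   0.4]
[[0.05, 0.999, 0.008], [0.999, -0.05, -0.002], [-0.002, 0.008, -1.0]]
[165,-2,40] tw -1.562 (other 1.579)
[165,-2,114] tw -1.562 (other 1.579)
```

Request:
{"api": "arm_command", "payload": {
  "grip": [-0.2,-0.45,-0.45,-0.45,-0.45,-0.45,-0.45,-0.45,-0.45,-0.45],
  "translation": [
    [15,0,10],
    [30,0,15],
    [50,0,20],
    [65,0,20],
    [80,0,20],
    [100,-1,20],
    [115,-2,20],
    [130,-2,20],
    [150,-2,20],
    [165,-2,20]
  ],
  "twist": [-0.15,-0.3,-0.45,-0.6,-0.75,-0.9,-1.05,-1.2,-1.35,-1.5]
}}

```text
time_s: 11.45
eef_pos: [0.596, -0.0058, 0.1558]
orientation: [0.179, 3.135, 0.001]
contact_force: [-0.3, 0.1, 0.1]
gripper_width: 0.0245
```

Run:
```python
from h import *
st();plan([(.5975,-.0075,.14,np.pi/2-.058),(.5975,-.0075,.066,np.pi/2-.058)])
b=robot.get_image('scene')[:,:,::-1]
cv2.imwrite('pics/p3.png',cv2.resize(b[150:290,190:370],(720,560),interpolation=3))
```

```text
t 11.45 pos [ 0.596  -0.0058  0.1558] w 0.0245 F [-0.3  0.1  0.1]
[[-0.994, 0.114, 0.002], [0.114, 0.994, 0.0], [-0.002, 0.0, -1.0]]
[-2,-2,16] tw -0.056 (other 3.086)
[-2,-2,90] tw -0.056 (other 3.086)
```

View pics/p3.png

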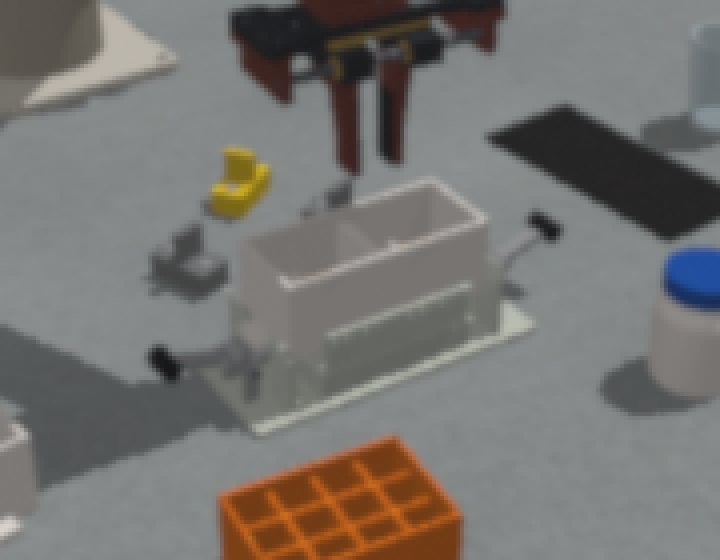

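Both levers are out (rollers at (165,362) and (545,227) in the crop) and the carrier stands raised. Descending onto the cross wall and gripping it.

Request:
{"api": "arm_command", "payload": {
  "grip": [-0.45,-0.45,-0.45,-0.45,-0.45,-0.7,-1,-1,-1,-1],
  "translation": [
    [-2,-2,16],
    [-2,-2,45],
    [-2,-2,75],
    [-2,-2,90],
    [-2,-2,90],
    [-2,-2,90],
    [-2,-2,90],
    [-2,-2,90],
    [-2,-2,90],
    [-2,-2,90]
  ],
  "twist": [-0.056,-0.056,-0.056,-0.056,-0.056,-0.056,-0.056,-0.056,-0.056,-0.056]
}}

```text
time_s: 12.5
eef_pos: [0.5983, -0.0095, 0.066]
orientation: [0.101, 3.137, -0.0]
contact_force: [2.0, -0.6, 6.1]
gripper_width: 0.0079
```

Request:
{"api": "arm_command", "payload": {
  "grip": [-1,-1,-1,-1,-1,-1,-1,-1,-1,-1],
  "translation": [
    [0,0,0],
    [0,0,0],
    [0,0,-10],
    [0,0,-20],
    [0,0,-30],
    [0,0,-50],
    [0,0,-75],
    [0,0,-100],
    [0,0,-120],
    [0,0,-120]
  ],
  "twist": [0,0,0,0,0,0,0,0,0,0]
}}

```text
time_s: 13.5
eef_pos: [0.5987, -0.0094, 0.188]
orientation: [0.102, 3.135, 0.0]
contact_force: [0.8, 0.4, -3.7]
gripper_width: 0.0073
```

Run:
```python
from h import *
s,R=st();print(np.round(s['joints'],2))
for dy in(.05,.056): plan([(.5055,.324,.15,dy),(.5055,.324,.026,dy)])
img('scene','p4'); b=cv2.imread('pics/p4.png')
cv2.imwrite('pics/p4.png',cv2.resize(b[130:290,190:370],(630,560),interpolation=3))
```

```text
t 13.5 pos [ 0.5987 -0.0094  0.188 ] w 0.0073 F [ 0.8  0.4 -3.7]
[[-0.998, 0.065, 0.005], [0.065, 0.998, -0.0], [-0.005, 0.0, -1.0]]
[-0.04  0.42  1.72  0.    0.99 -1.54]
[115,327,38] tw 1.456 (other -1.686)
[115,327,162] tw 1.456 (other -1.686)
[115,327,38] tw 1.450 (other -1.692)
[115,327,162] tw 1.450 (other -1.692)
```

View pics/p4.png

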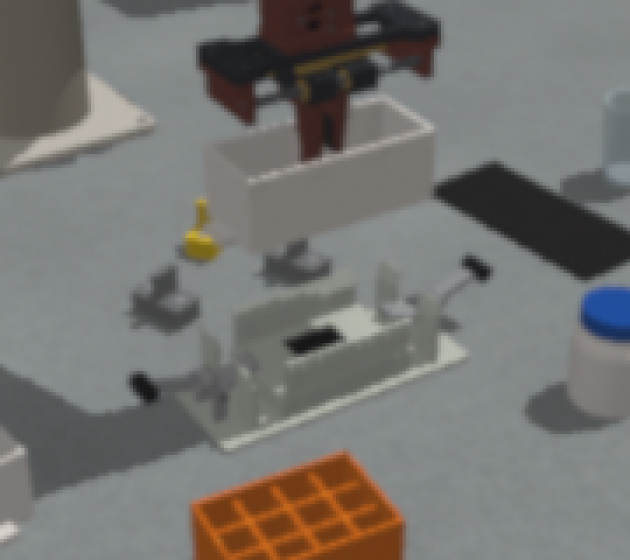

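Request:
{"api": "arm_command", "payload": {
  "grip": [-1,-1,-1,-1,-1,-1,-1,-1,-1,-1],
  "translation": [
    [12,33,0],
    [23,65,0],
    [35,98,0],
    [46,131,0],
    [58,164,0],
    [69,196,0],
    [80,229,0],
    [92,262,0],
    [104,295,10],
    [115,327,38]
  ],
  "twist": [0.145,0.29,0.435,0.58,0.725,0.87,1.015,1.16,1.305,1.45]
}}

```text
time_s: 14.55
eef_pos: [0.5037, 0.3263, 0.1471]
orientation: [2.165, 2.276, 0.004]
contact_force: [1.2, 0.4, -4.0]
gripper_width: 0.0077
```

Run:
```python
from h import *
s,R=st()
plan([(.5055,.324,.05,.053),(.5055,.324,.026,.053)])
```

```text
t 14.55 pos [0.5037 0.3263 0.1471] w 0.0077 F [ 1.2  0.4 -4. ]
[[-0.05, 0.999, 0.002], [0.999, 0.05, 0.002], [0.001, 0.003, -1.0]]
[-2,2,97] tw -0.003 (other 3.139)
[-2,2,121] tw -0.003 (other 3.139)
```

Request:
{"api": "arm_command", "payload": {
  "grip": [-1,-1,-1,-1,-1,-1,-1,-0.7,-0.45,-0.45],
  "translation": [
    [-2,2,30],
    [-2,2,60],
    [-2,2,90],
    [-2,2,108],
    [-2,2,117],
    [-2,2,121],
    [-2,2,121],
    [-2,2,121],
    [-2,2,121],
    [-2,2,121]
  ],
  "twist": [0,0,0,0,0,0,0,0,0,0]
}}

```text
time_s: 15.55
eef_pos: [0.506, 0.3226, 0.0259]
orientation: [2.158, 2.283, 0.001]
contact_force: [0.1, 0.1, -0.8]
gripper_width: 0.0235
```

Request:
{"api": "arm_command", "payload": {
  "grip": [-0.45,-0.45,-0.45,-0.45,-0.45,-0.45],
  "translation": [
    [0,0,0],
    [0,0,-30],
    [0,0,-60],
    [0,0,-100],
    [0,0,-140],
    [0,0,-160]
  ],
  "twist": [0,0,0,0,0,0]
}}

```text
time_s: 16.15
eef_pos: [0.507, 0.3233, 0.1893]
orientation: [2.158, 2.282, 0.007]
contact_force: [-0.1, 0.4, -0.0]
gripper_width: 0.0242
```

Run:
```python
from fit import *
s,R=st(); print(np.round(s['joints'],2))
h=np.pi/2
for n in('top','scene'):
    robot.get_image(n)
for t,g,z in(('new_carrier_mid',(.539,-.328,-1.515),0),):
    ms=masks(t,g,.031)
    for k in ms: print(t,k,*fit('carrier',{k:ms[k]},g,z))
plan([(.539,-.328,.15,.054),(.539,-.328,.022,.054)])
```

```text
t 16.15 pos [0.507  0.3233 0.1893] w 0.0242 F [-0.1  0.4 -0. ]
[[-0.056, 0.998, 0.004], [0.998, 0.056, 0.002], [0.002, 0.004, -1.0]]
[0.55 0.43 1.71 0.   1.   0.49]
new_carrier_mid top [ 0.5396 -0.3285 -1.4934] 0.04
new_carrier_mid scene [ 0.5365 -0.3264 -1.4943] 0.03
[-651,-3,35] tw 0.002 (other -3.140)
[-651,-3,163] tw 0.002 (other -3.140)
```

Request:
{"api": "arm_command", "payload": {
  "grip": [1,1,1,1,1,1,1,1,1,1],
  "translation": [
    [-48,0,0],
    [-96,0,0],
    [-144,0,0],
    [-192,0,0],
    [-240,0,0],
    [-288,0,0],
    [-336,0,0],
    [-384,0,0],
    [-432,0,0],
    [-480,0,0]
  ],
  "twist": [0.149,0.298,0.447,0.596,0.745,0.894,1.043,1.192,1.341,1.49]
}}

```text
time_s: 17.35
eef_pos: [0.5311, -0.1584, 0.1835]
orientation: [-3.134, -0.205, 0.005]
contact_force: [0.9, -0.0, 0.2]
gripper_width: 0.0878
```

Run:
```python
from h import *
s,R=st(); print(np.round(s['joints'],2))
plan([(.538,-.3275,.12,-1.494),(.538,-.3275,.035,-1.494)])
```

```text
t 17.35 pos [ 0.5311 -0.1584  0.1835] w 0.0878 F [ 0.9 -0.   0.2]
[[0.991, 0.13, -0.003], [0.13, -0.991, 0.001], [-0.003, -0.002, -1.0]]
[-0.31  0.37  1.82  0.    0.96  1.13]
[-15,169,64] tw 0.054 (other -3.088)
[-15,169,149] tw 0.054 (other -3.088)
```

Request:
{"api": "arm_command", "payload": {
  "grip": [1,1,1,1,1,1,1,1,0.6,0.6],
  "translation": [
    [-4,45,20],
    [-8,90,40],
    [-12,135,60],
    [-15,169,64],
    [-15,169,64],
    [-15,169,105],
    [-15,169,149],
    [-15,169,149],
    [-15,169,149],
    [-15,169,149]
  ],
  "twist": [0.054,0.054,0.054,0.054,0.054,0.054,0.054,0.054,0.054,0.054]
}}

```text
time_s: 18.35
eef_pos: [0.5417, -0.3264, 0.0384]
orientation: [3.138, 0.131, 0.003]
contact_force: [0.9, -1.4, -0.0]
gripper_width: 0.0749
```

Request:
{"api": "arm_command", "payload": {
  "grip": [0.5,0.5,0.5,0.5],
  "translation": [
    [0,0,0],
    [0,0,0],
    [0,0,0],
    [0,0,0]
  ],
  "twist": [0,0,0,0]
}}

```text
time_s: 18.75
eef_pos: [0.5418, -0.3267, 0.0387]
orientation: [3.138, 0.13, 0.004]
contact_force: [-0.5, 0.8, 7.5]
gripper_width: 0.0717
```

Request:
{"api": "arm_command", "payload": {
  "grip": [1,1,1,1,1,1,0,0,-0.45,-0.45],
  "translation": [
    [0,0,0],
    [0,0,0],
    [0,0,0],
    [0,0,-30],
    [0,0,-60],
    [0,0,-90],
    [0,0,-90],
    [0,0,-90],
    [0,0,-90],
    [0,0,-90]
  ],
  "twist": [0,0,0,0,0,0,-0.149,-0.298,-0.447,-0.596]
}}

```text
time_s: 19.75
eef_pos: [0.5405, -0.3262, 0.1266]
orientation: [-2.959, -1.055, 0.0]
contact_force: [0.7, 0.4, -0.2]
gripper_width: 0.0593
```

Run:
```python
from h import *
s,R=st(); print(np.round(s['joints'],2))
plan([(.538,-.3275,.12,.077),(.538,-.3275,.023,.077)])
```

```text
t 19.75 pos [ 0.5405 -0.3262  0.1266] w 0.0593 F [ 0.7  0.4 -0.2]
[[0.774, 0.633, -0.0], [0.633, -0.774, 0.0], [-0.0, -0.0, -1.0]]
[-0.56  0.55  1.68 -0.    0.92  0.32]
[-3,-1,7] tw -0.963 (other 2.179)
[-3,-1,104] tw -0.963 (other 2.179)
```

Request:
{"api": "arm_command", "payload": {
  "grip": [-0.45,-0.45,-0.45,-0.45,-0.45,-0.45,-0.45,-0.45,-0.45,-0.45],
  "translation": [
    [-3,-1,0],
    [-3,-1,0],
    [-3,-1,0],
    [-3,-1,0],
    [-3,-1,0],
    [-3,-1,0],
    [-3,-1,0],
    [-3,-1,25],
    [-3,-1,65],
    [-3,-1,104]
  ],
  "twist": [-0.149,-0.298,-0.447,-0.596,-0.745,-0.894,-0.969,-0.969,-0.969,-0.969]
}}

```text
time_s: 20.75
eef_pos: [0.5381, -0.3277, 0.0221]
orientation: [2.133, 2.304, 0.0]
contact_force: [-0.0, -0.5, 0.3]
gripper_width: 0.0241
```

Request:
{"api": "arm_command", "payload": {
  "grip": [-0.45,-0.45,-0.7,-1,-1,-1,-1],
  "translation": [
    [0,0,0],
    [0,0,0],
    [0,0,0],
    [0,0,0],
    [0,0,0],
    [0,0,0],
    [0,0,0]
  ],
  "twist": [0,0,0,0,0,0,0]
}}

```text
time_s: 21.45
eef_pos: [0.539, -0.3282, 0.0249]
orientation: [2.132, 2.303, 0.001]
contact_force: [-0.2, -0.7, 7.4]
gripper_width: 0.0079
```

Run:
```python
from h import *
s,R=st(); print(np.round(s['joints'],2))
y=1.506
plan([(.5975,-.0095,.19,y),(.5975,-.0095,.068,y)])
```

```text
t 21.45 pos [ 0.539  -0.3282  0.0249] w 0.0079 F [-0.2 -0.7  7.4]
[[-0.077, 0.997, 0.003], [0.997, 0.077, -0.002], [-0.002, 0.003, -1.0]]
[-0.57  0.69  1.71 -0.    0.74 -0.64]
[313,83,-165] tw -1.429 (other 1.713)
[313,83,-43] tw -1.429 (other 1.713)
```

Request:
{"api": "arm_command", "payload": {
  "grip": [-1,-1,-1,-1,-1,-1,-1,-1,-1,-1],
  "translation": [
    [0,0,-15],
    [0,0,-50],
    [0,0,-95],
    [0,0,-135],
    [20,5,-165],
    [60,16,-165],
    [105,28,-165],
    [150,40,-165],
    [195,52,-165],
    [240,64,-165]
  ],
  "twist": [0,0,0,0,-0.149,-0.298,-0.447,-0.596,-0.745,-0.894]
}}

```text
time_s: 22.45
eef_pos: [0.5828, -0.0813, 0.1889]
orientation: [0.919, 3.003, 0.0]
contact_force: [0.5, -1.1, -2.9]
gripper_width: 0.008
```

Run:
```python
from h import *
s,R=st()
y=1.507
plan([(.5985,-.0095,.15,y),(.5985,-.0095,.085,y),(.5985,-.0095,.066,y)])
```

```text
t 22.45 pos [ 0.5828 -0.0813  0.1889] w 0.008 F [ 0.5 -1.1 -2.9]
[[-0.829, 0.56, 0.001], [0.56, 0.829, -0.0], [-0.001, 0.0, -1.0]]
[27,68,39] tw -0.530 (other 2.611)
[27,68,104] tw -0.530 (other 2.611)
[27,68,123] tw -0.530 (other 2.611)
```

Request:
{"api": "arm_command", "payload": {
  "grip": [-1,-1,-1,-1,-1,-1,-1,-1,-1,-1],
  "translation": [
    [7,17,10],
    [14,34,20],
    [20,51,30],
    [27,68,39],
    [27,68,60],
    [27,68,80],
    [27,68,84],
    [27,68,84],
    [27,68,84],
    [27,68,84]
  ],
  "twist": [-0.13,-0.26,-0.39,-0.53,-0.53,-0.53,-0.53,-0.53,-0.53,-0.53]
}}

```text
time_s: 23.45
eef_pos: [0.5999, -0.012, 0.105]
orientation: [0.11, 3.138, -0.0]
contact_force: [-0.4, -0.7, -2.2]
gripper_width: 0.0077
```

Run:
```python
from h import *
s,R=st()
y=1.507
plan([(.5985,-.0095,.085,y),(.5985,-.0095,.069,y)])
a=robot.get_image('scene')[:,:,::-1]; b=robot.get_image('top')[:,:,::-1]
cv2.imwrite('pics/p5.png',np.hstack([cv2.resize(a[160:280,220:340],(400,400),interpolation=3),cv2.resize(b[140:240,230:330],(400,400),interpolation=3)]))
```

```text
t 23.45 pos [ 0.5999 -0.012   0.105 ] w 0.0077 F [-0.4 -0.7 -2.2]
[[-0.998, 0.07, 0.002], [0.07, 0.998, -0.0], [-0.002, 0.0, -1.0]]
[2,2,20] tw -0.006 (other 3.135)
[2,2,36] tw -0.006 (other 3.135)
```

View pics/p5.png

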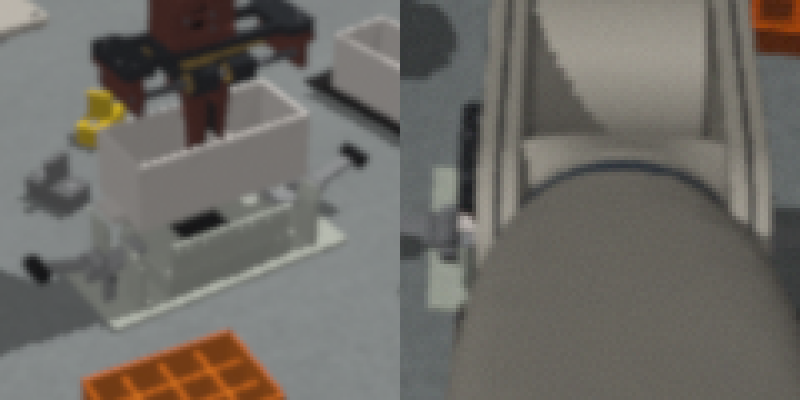

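The fresh carrier hangs squarely above the dock, between the guides. Lowering it now.

Request:
{"api": "arm_command", "payload": {
  "grip": [-1,-1,-1,-1,-1,-1,-1],
  "translation": [
    [2,2,5],
    [2,2,12],
    [2,2,20],
    [2,2,27],
    [2,2,33],
    [2,2,36],
    [2,2,36]
  ],
  "twist": [0,0,0,0,0,0,0]
}}

```text
time_s: 24.25
eef_pos: [0.5971, -0.0096, 0.0672]
orientation: [-0.11, -3.139, -0.0]
contact_force: [-0.0, -0.4, -2.5]
gripper_width: 0.0076
```

Request:
{"api": "arm_command", "payload": {
  "grip": [-1,-1,-1,-1],
  "translation": [
    [0,0,1],
    [0,0,2],
    [0,0,3],
    [0,0,3]
  ],
  "twist": [0,0,0,0]
}}

```text
time_s: 24.65
eef_pos: [0.5979, -0.0097, 0.0662]
orientation: [0.109, 3.138, -0.0]
contact_force: [-2.9, 0.2, 9.7]
gripper_width: 0.0081
```

Request:
{"api": "arm_command", "payload": {
  "grip": [-0.8,-0.6,-0.45,-0.45,-0.45,-0.45,-0.45,-0.45,-0.45],
  "translation": [
    [0,0,0],
    [0,0,0],
    [0,0,0],
    [0,0,0],
    [0,0,0],
    [0,0,-25],
    [0,0,-60],
    [0,0,-100],
    [0,0,-110]
  ],
  "twist": [0,0,0,0,0,0,0,0,0]
}}

```text
time_s: 25.55
eef_pos: [0.5997, -0.0097, 0.1789]
orientation: [0.109, 3.133, -0.0]
contact_force: [0.4, 0.7, -0.1]
gripper_width: 0.0238
```

Run:
```python
from h import *
s,R=st(); print(np.round(s['joints'],2))
# open left roller: 164.5mm along dock y
c=np.array([.597,-.0085]);yw=-.062;u=np.array([-np.sin(yw),np.cos(yw)])
for sg in(1,-1):
    p=c+sg*u*.1645; print(p); plan([(*p,.14,yw),(*p,.031,yw)])
img('scene','p6'); b=cv2.imread('pics/p6.png')
cv2.imwrite('pics/p6.png',cv2.resize(b[150:290,190:370],(720,560),interpolation=3))
```

```text
t 25.55 pos [ 0.5997 -0.0097  0.1789] w 0.0238 F [ 0.4  0.7 -0.1]
[[-0.998, 0.07, 0.006], [0.07, 0.998, -0.0], [-0.006, 0.0, -1.0]]
[-0.04  0.44  1.72 -0.    0.97 -1.54]
[0.60719247 0.15568393]
[4,166,39] tw 1.563 (other -1.579)
[4,166,148] tw 1.563 (other -1.579)
[ 0.58680753 -0.17268393]
[1,-163,39] tw 1.563 (other -1.579)
[1,-163,148] tw 1.563 (other -1.579)
```

View pics/p6.png

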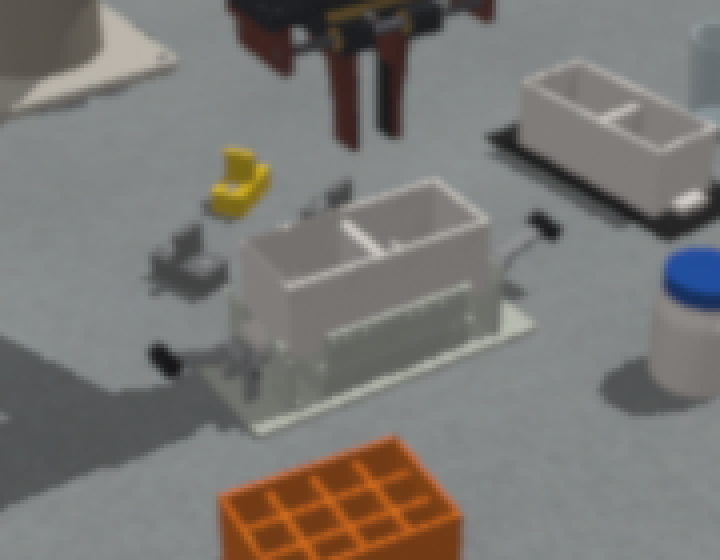

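Request:
{"api": "arm_command", "payload": {
  "grip": [-0.3,0,0,0,0,0,0,0,0,0],
  "translation": [
    [0,17,0],
    [1,34,0],
    [1,51,0],
    [2,68,0],
    [2,85,0],
    [3,102,0],
    [3,119,0],
    [4,136,0],
    [4,153,20],
    [4,168,39]
  ],
  "twist": [0.149,0.298,0.447,0.596,0.745,0.894,1.043,1.192,1.341,1.49]
}}

```text
time_s: 26.6
eef_pos: [0.6045, 0.1589, 0.134]
orientation: [-2.216, -2.227, 0.001]
contact_force: [0.7, 0.2, -0.1]
gripper_width: 0.0441
```

Run:
```python
from h import *
s,R=st()
p=(.607,.158); plan([(*p,.07,-.062),(*p,.031,-.062)])
```

```text
t 26.6 pos [0.6045 0.1589 0.134 ] w 0.0441 F [ 0.7  0.2 -0.1]
[[-0.005, 1.0, -0.001], [1.0, 0.005, -0.0], [-0.0, -0.001, -1.0]]
[-1,2,64] tw 0.067 (other -3.075)
[-1,2,103] tw 0.067 (other -3.075)
```

Request:
{"api": "arm_command", "payload": {
  "grip": [0,0,0,0,0,-0.6,-1,-1,-1,-1],
  "translation": [
    [-1,2,35],
    [-1,2,70],
    [-1,2,103],
    [-1,2,103],
    [-1,2,103],
    [-1,2,103],
    [-1,2,103],
    [-1,2,103],
    [-1,2,103],
    [-1,2,103]
  ],
  "twist": [0.067,0.067,0.067,0.067,0.067,0.067,0.067,0.067,0.067,0.067]
}}

```text
time_s: 27.6
eef_pos: [0.6067, 0.1577, 0.034]
orientation: [-2.283, -2.158, -0.0]
contact_force: [-4.4, 2.9, 5.0]
gripper_width: 0.0254
```

Request:
{"api": "arm_command", "payload": {
  "grip": [-1,-1,-1,-1,-1,-1,-1,-1,-1,-1],
  "translation": [
    [-1,0,-3],
    [-4,0,-9],
    [-7,0,-15],
    [-11,0,-20],
    [-15,0,-25],
    [-20,0,-29],
    [-25,0,-33],
    [-30,0,-37],
    [-36,0,-40],
    [-42,0,-42]
  ],
  "twist": [0,0,0,0,0,0,0,0,0,0]
}}

```text
time_s: 28.6
eef_pos: [0.6043, 0.1154, 0.0751]
orientation: [-2.282, -2.157, -0.0]
contact_force: [-4.7, 5.8, -3.7]
gripper_width: 0.0254
```

Request:
{"api": "arm_command", "payload": {
  "grip": [-1,-1,-1,-1],
  "translation": [
    [-3,0,-1],
    [-6,0,-1],
    [-6,0,-1],
    [-6,0,-1]
  ],
  "twist": [0,0,0,0]
}}

```text
time_s: 29.0
eef_pos: [0.6041, 0.1097, 0.0769]
orientation: [-2.282, -2.157, -0.001]
contact_force: [-6.8, 5.5, 2.2]
gripper_width: 0.0257
```

Request:
{"api": "arm_command", "payload": {
  "grip": [-0.2,0,0,0,0,0,0,0,0,0],
  "translation": [
    [0,0,0],
    [0,0,0],
    [0,0,-40],
    [-10,0,-80],
    [-55,0,-80],
    [-100,0,-80],
    [-145,0,-80],
    [-190,0,-80],
    [-235,0,-80],
    [-283,0,-80]
  ],
  "twist": [0,0,0,0,0,0,0,0,0,0]
}}

```text
time_s: 30.0
eef_pos: [0.5891, -0.1758, 0.1568]
orientation: [2.28, 2.157, 0.001]
contact_force: [1.0, 0.4, -0.6]
gripper_width: 0.0439
```

Run:
```python
from h import *
s,R=st()
p=(.5868,-.1727); plan([(*p,.07,-.062),(*p,.031,-.062)])
a=robot.get_image('scene')[:,:,::-1]; b=robot.get_image('top')[:,:,::-1]
cv2.imwrite('pics/p7.png',np.hstack([cv2.resize(a[160:280,240:360],(400,400),interpolation=3),cv2.resize(b[150:230,210:290],(400,400),interpolation=3)]))
```

```text
t 30.0 pos [ 0.5891 -0.1758  0.1568] w 0.0439 F [ 1.   0.4 -0.6]
[[0.056, 0.998, 0.003], [0.998, -0.056, -0.001], [-0.001, 0.003, -1.0]]
[3,-3,87] tw 0.006 (other -3.135)
[3,-3,126] tw 0.006 (other -3.135)
```

View pics/p7.png

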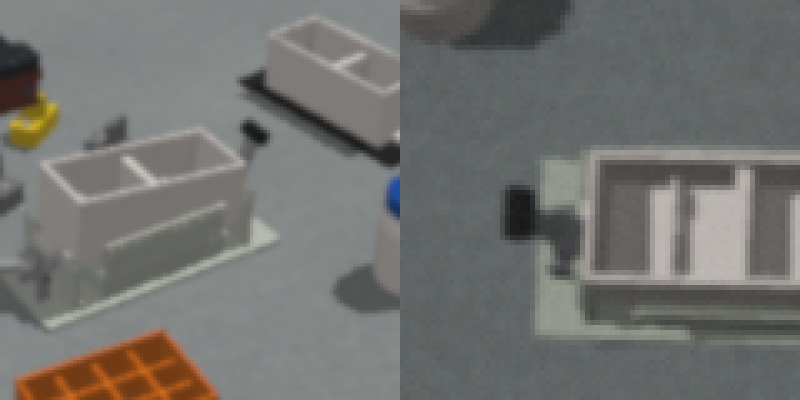

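The left roller is back at top px ~(233.6,192.4), against (234.5,192.6) at the start, so it is almost or fully in. I'll close the right lever, then check both.

Request:
{"api": "arm_command", "payload": {
  "grip": [0,0,0,0,0,-0.6,-1,-1,-1,-1],
  "translation": [
    [3,-3,40],
    [3,-3,87],
    [3,-3,126],
    [3,-3,126],
    [3,-3,126],
    [3,-3,126],
    [3,-3,126],
    [3,-3,126],
    [3,-3,126],
    [3,-3,126]
  ],
  "twist": [0,0,0,0,0,0,0,0,0,0]
}}

```text
time_s: 31.1
eef_pos: [0.5882, -0.1707, 0.0316]
orientation: [2.279, 2.155, 0.004]
contact_force: [6.0, -1.4, 5.9]
gripper_width: 0.0261
```

Request:
{"api": "arm_command", "payload": {
  "grip": [-1,-1,-1,-1,-1,-1,-1,-1,-1,-1],
  "translation": [
    [1,0,-3],
    [4,0,-9],
    [7,0,-15],
    [11,0,-20],
    [15,0,-25],
    [20,0,-29],
    [25,0,-33],
    [30,0,-37],
    [36,0,-40],
    [42,0,-42]
  ],
  "twist": [0,0,0,0,0,0,0,0,0,0]
}}

```text
time_s: 32.1
eef_pos: [0.5904, -0.1293, 0.0724]
orientation: [2.278, 2.155, 0.003]
contact_force: [8.4, -6.4, -4.3]
gripper_width: 0.0256
```

Request:
{"api": "arm_command", "payload": {
  "grip": [-1,-1,-1,-1,-1],
  "translation": [
    [3,0,-1],
    [6,0,-1],
    [9,0,0],
    [10,0,0],
    [10,0,0]
  ],
  "twist": [0,0,0,0,0]
}}

```text
time_s: 32.6
eef_pos: [0.591, -0.1222, 0.074]
orientation: [2.275, 2.154, 0.0]
contact_force: [1.7, -18.0, 8.4]
gripper_width: 0.0255
```

Request:
{"api": "arm_command", "payload": {
  "grip": [-0.2,0,0,-0.5,-1,-1,-1,-1,-1,-1],
  "translation": [
    [0,0,0],
    [0,0,0],
    [0,0,-40],
    [10,0,-80],
    [55,0,-80],
    [100,0,-80],
    [145,-1,-80],
    [190,-1,-80],
    [235,-2,-80],
    [282,-2,-80]
  ],
  "twist": [0,0,0,0,0,0,0,0,0,0]
}}

```text
time_s: 33.6
eef_pos: [0.6009, 0.1653, 0.1511]
orientation: [-2.282, -2.158, 0.003]
contact_force: [0.2, 0.0, 0.6]
gripper_width: 0.0004
```

Request:
{"api": "arm_command", "payload": {
  "grip": [-1,-1,-1,-1,-1,-1,-1,-1],
  "translation": [
    [0,0,35],
    [0,0,70],
    [0,0,70],
    [-10,0,70],
    [-20,0,70],
    [-26,0,70],
    [-29,0,70],
    [-29,0,70]
  ],
  "twist": [0,0,0,0,0,0,0,0]
}}

```text
time_s: 34.4
eef_pos: [0.6014, 0.1339, 0.0828]
orientation: [2.284, 2.156, 0.003]
contact_force: [0.4, 0.3, 1.5]
gripper_width: 0.0004
```

Request:
{"api": "arm_command", "payload": {
  "grip": [-1,-1,-1,-1,-1,-1],
  "translation": [
    [-2,0,0],
    [-4,0,0],
    [-6,0,0],
    [-8,0,0],
    [-9,0,0],
    [-9,0,0]
  ],
  "twist": [0,0,0,0,0,0]
}}

```text
time_s: 35.0
eef_pos: [0.6013, 0.1312, 0.0828]
orientation: [-2.282, -2.155, -0.012]
contact_force: [-1.2, 26.6, 3.1]
gripper_width: 0.0005
```

Request:
{"api": "arm_command", "payload": {
  "grip": [-0.5,-0.5,-0.5,-0.5,-0.5,-0.5,-0.5],
  "translation": [
    [20,0,0],
    [20,0,-40],
    [30,0,-85],
    [70,0,-100],
    [110,0,-100],
    [150,0,-100],
    [170,0,-100]
  ],
  "twist": [0,0,0,0,0,0,0]
}}

```text
time_s: 35.7
eef_pos: [0.6096, 0.2982, 0.1819]
orientation: [2.28, 2.161, 0.001]
contact_force: [-0.6, 0.2, 0.2]
gripper_width: 0.0219
```

Run:
```python
from fit import *
st()
for n in('top','scene'): img(n,n+'8')
for i in range(2):
  for n in('top','scene'):
    for r in robot.regions_of(n,'cassette1_mid'):
        print(n,r['confidence'],np.round(r['pixel']),np.round(at(n,r['pixel'],.02),3)[:2],r['pixels'].sum())
        if i==0:
            g=at(n,r['pixel'],.02)
            if .38<g[0]<.5 and g[0]>0.4 and r['pixels'].sum()>100: print('   ',*fit('cass',{n:r['pixels'].astype(float)},(g[0],g[1],.1),0))
ms=masks('new_carrier_mid',(.597,-.009),.059)
for k in ms: print('carrier',k,*fit('carrier',{k:ms[k]},(.597,-.009,-.06),.028))
a=cv2.imread('pics/scene8.png');b=cv2.imread('pics/top8.png')
cv2.imwrite('pics/p8.png',np.hstack([cv2.resize(a[160:280,190:310],(400,400),interpolation=3),cv2.resize(b[180:290,230:340],(400,400),interpolation=3)]))
```

```text
t 35.7 pos [0.6096 0.2982 0.1819] w 0.0219 F [-0.6  0.2  0.2]
[[0.054, 0.999, 0.001], [0.999, -0.054, 0.0], [0.0, 0.001, -1.0]]
top 0.55 [303. 257.] [ 0.434 -0.072] 228
    [ 0.4422 -0.0711  0.3227] 0.114
scene 0.72 [236. 216.] [ 0.444 -0.076] 201
    [ 0.4379 -0.0691  0.1973] 0.218
scene 0.59 [245. 229.] [ 0.526 -0.089] 97
scene 0.26 [281. 237.] [ 0.618 -0.023] 1619
top 0.55 [303. 257.] [ 0.434 -0.072] 228
scene 0.72 [236. 216.] [ 0.444 -0.076] 201
scene 0.59 [245. 229.] [ 0.526 -0.089] 97
scene 0.26 [281. 237.] [ 0.618 -0.023] 1619
carrier top [ 0.5988 -0.0085 -0.0734] 0.07
carrier scene [ 0.5914 -0.0031 -0.0298] 0.203
```

View pics/p8.png

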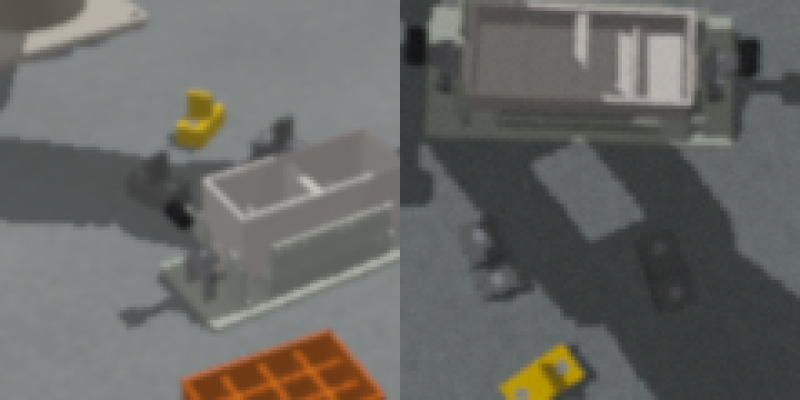

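Run:
```python
from fit import *
for a,b in(((252.8,246),(257.5,258.4)),((301.5,248.2),(305.6,260.3))):
    A,B=at('top',a,.022),at('top',b,.022); d=A-B; print(np.round((A+B)/2,4),np.arctan2(d[1],d[0]),np.linalg.norm(d))
t=cv2.imread('pics/top0.png'); s=cv2.imread('pics/scene0.png')
def ov(n,im,p,f):
    im=cv2.resize(im,None,fx=f,fy=f,interpolation=3)
    for bx in MOD['cass']:
        cc,ss=np.cos(p[2]),np.sin(p[2]); X=np.c_[cc*bx[:,0]-ss*bx[:,1]+p[0],ss*bx[:,0]+cc*bx[:,1]+p[1],bx[:,2]]
        P=(proj(n,X)+.5)*f-.5
        for i in range(8):
            for j in range(i):
                if bin(i^j).count('1')==1: cv2.line(im,tuple(int(v) for v in P[i]),tuple(int(v) for v in P[j]),(0,255,0),1)
    return im
f=8; out=[]
for p in((.452,.058,.22),(.441,-.0705,.3)):
    r=[]
    for n,im in(('top',t),('scene',s)):
        o=ov(n,im,p,f); c=proj(n,[p[0],p[1],.024])[0]*f; r.append(o[int(c[1])-140:int(c[1])+140,int(c[0])-190:int(c[0])+190])
    out.append(np.hstack(r))
cv2.imwrite('pics/p9.png',np.vstack(out))
```

```text
[0.4497 0.06   0.022 ] 0.3464972278408593 0.03673312454237473
[ 0.4409 -0.0737  0.022 ] 0.29374971790196186 0.0351972272480022
```

View pics/p9.png

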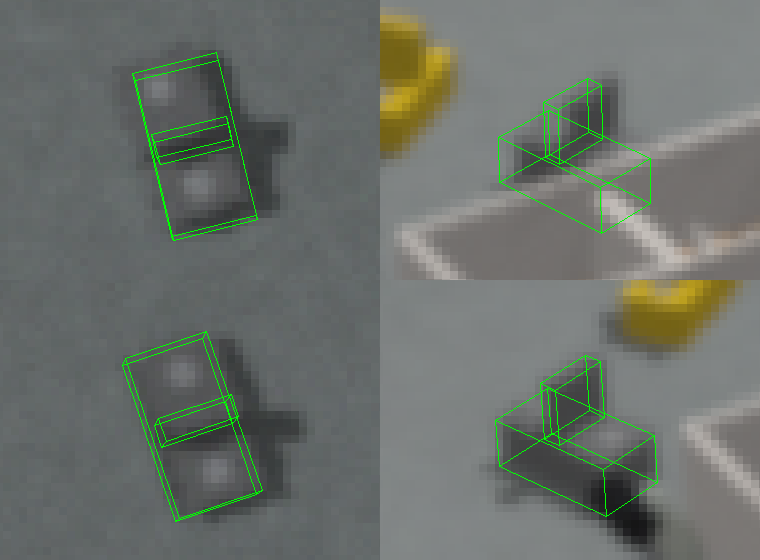

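Run:
```python
from h import *
plan([(.441,-.071,.14,.3),(.441,-.071,.025,.3)])
```

```text
[-374,-148,42] tw -0.358 (other 2.784)
[-374,-148,157] tw -0.358 (other 2.784)
```

Request:
{"api": "arm_command", "payload": {
  "grip": [-0.3,-0.3,-0.3,-0.3,-0.3,-0.3,-0.3,-0.3,-0.3,-0.3],
  "translation": [
    [-42,-16,0],
    [-84,-33,0],
    [-126,-50,0],
    [-168,-66,0],
    [-210,-83,10],
    [-252,-100,20],
    [-294,-116,30],
    [-336,-133,42],
    [-374,-148,42],
    [-374,-148,60]
  ],
  "twist": [-0.05,-0.1,-0.15,-0.2,-0.25,-0.3,-0.358,-0.358,-0.358,-0.358]
}}

```text
time_s: 37.1
eef_pos: [0.4397, -0.0739, 0.1228]
orientation: [1.868, 2.523, 0.001]
contact_force: [0.9, 0.3, 0.6]
gripper_width: 0.0308
```

Run:
```python
from h import *
st();plan([(.441,-.071,.025,.3)])
img('scene','p10'); a=cv2.imread('pics/p10.png')
```

```text
t 37.1 pos [ 0.4397 -0.0739  0.1228] w 0.0308 F [0.9 0.3 0.6]
[[-0.292, 0.956, 0.002], [0.956, 0.292, -0.001], [-0.002, 0.002, -1.0]]
[2,2,98] tw -0.004 (other 3.138)
```

Request:
{"api": "arm_command", "payload": {
  "grip": [-0.3,-0.3,-0.3,-0.3,-0.5,-0.8,-1,-1,-1,-1],
  "translation": [
    [2,2,40],
    [2,2,75],
    [2,2,97],
    [2,2,97],
    [2,2,97],
    [2,2,97],
    [2,2,97],
    [2,2,97],
    [2,2,97],
    [2,2,97]
  ],
  "twist": [0,0,0,0,0,0,0,0,0,0]
}}

```text
time_s: 38.15
eef_pos: [0.4426, -0.0673, 0.0251]
orientation: [1.862, 2.53, 0.0]
contact_force: [-2.0, 0.2, 5.8]
gripper_width: 0.008
```

Request:
{"api": "arm_command", "payload": {
  "grip": [-1,-1,-1,-1,-1,-1],
  "translation": [
    [0,0,0],
    [0,0,-20],
    [0,0,-50],
    [0,0,-90],
    [0,0,-130],
    [0,0,-130]
  ],
  "twist": [0,0,0,0,0,0]
}}

```text
time_s: 38.75
eef_pos: [0.4455, -0.0678, 0.1591]
orientation: [1.857, 2.524, 0.006]
contact_force: [0.0, -0.5, -1.0]
gripper_width: 0.0078
```

Run:
```python
from h import *
st();plan([(.5956,-.0315,.14,-.065),(.5956,-.0315,.058,-.065)])
a=robot.get_image('scene')[:,:,::-1];b=robot.get_image('top')[:,:,::-1]
cv2.imwrite('pics/p10.png',np.hstack([cv2.resize(a[120:260,180:320],(400,400),interpolation=3),cv2.resize(b[160:300,210:350],(400,400),interpolation=3)]))
```

```text
t 38.75 pos [ 0.4455 -0.0678  0.1591] w 0.0078 F [ 0.  -0.5 -1. ]
[[-0.297, 0.955, 0.009], [0.955, 0.297, -0.002], [-0.004, 0.008, -1.0]]
[-10,154,19] tw 0.367 (other -2.775)
[-10,154,101] tw 0.367 (other -2.775)
```

View pics/p10.png

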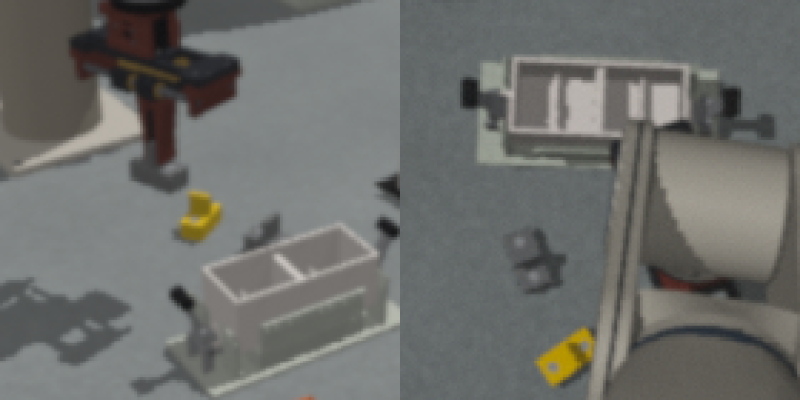

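Request:
{"api": "arm_command", "payload": {
  "grip": [-1,-1,-1,-1,-1,-1,-1,-1,-1,-1],
  "translation": [
    [-2,35,0],
    [-4,75,0],
    [-7,115,0],
    [-8,154,15],
    [-8,154,19],
    [-8,154,40],
    [-8,154,60],
    [-8,154,60],
    [-8,154,60],
    [-8,154,60]
  ],
  "twist": [0.1,0.2,0.3,0.367,0.367,0.367,0.367,0.367,0.367,0.367]
}}

```text
time_s: 39.85
eef_pos: [0.591, -0.0293, 0.0943]
orientation: [-2.292, -2.148, 0.001]
contact_force: [3.2, 0.1, -1.7]
gripper_width: 0.0078
```

Run:
```python
from h import *
st();plan([(.5956,-.0297,.058,-.065)])
```

```text
t 39.85 pos [ 0.591  -0.0293  0.0943] w 0.0078 F [ 3.2  0.1 -1.7]
[[0.065, 0.998, -0.001], [0.998, -0.065, -0.0], [-0.0, -0.001, -1.0]]
[-0,5,36] tw 0.000 (other -3.141)
```

Request:
{"api": "arm_command", "payload": {
  "grip": [-1,-1,-1,-1,-1,-1,-1],
  "translation": [
    [0,4,0],
    [0,4,5],
    [0,4,14],
    [0,4,23],
    [0,4,30],
    [0,4,35],
    [0,4,35]
  ],
  "twist": [0,0,0,0,0,0,0]
}}

```text
time_s: 40.55
eef_pos: [0.5966, -0.0287, 0.068]
orientation: [2.292, 2.147, 0.002]
contact_force: [-25.5, 6.5, 82.4]
gripper_width: 0.0081
```

Request:
{"api": "arm_command", "payload": {
  "grip": [-1,-1,-1],
  "translation": [
    [0,0,-10],
    [0,0,-20],
    [0,0,-20]
  ],
  "twist": [0,0,0]
}}

```text
time_s: 40.85
eef_pos: [0.5961, -0.0294, 0.0804]
orientation: [2.292, 2.147, 0.001]
contact_force: [0.2, -0.0, -0.4]
gripper_width: 0.008
```

Run:
```python
from h import *
st()
a=robot.get_image('scene')[:,:,::-1]
cv2.imwrite('pics/p11.png',cv2.resize(a[150:270,220:340],(720,600),interpolation=3))
```

```text
t 40.85 pos [ 0.5961 -0.0294  0.0804] w 0.008 F [ 0.2 -0.  -0.4]
[[0.065, 0.998, 0.001], [0.998, -0.065, -0.0], [-0.0, 0.001, -1.0]]
```

View pics/p11.png

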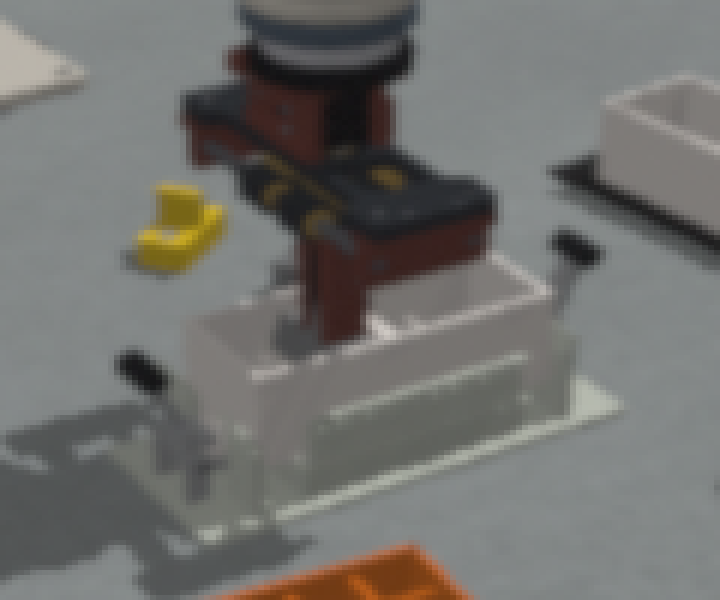

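The cassette is inside the carrier's right half but hit something at 82 N. Before trying again I'll probe its free play at this height, above the ribs.

Request:
{"api": "arm_command", "payload": {
  "grip": [-1,-1,-1],
  "translation": [
    [0,2,0],
    [0,4,0],
    [0,4,0]
  ],
  "twist": [0,0,0]
}}

```text
time_s: 41.2
eef_pos: [0.5992, -0.0297, 0.0786]
orientation: [-2.291, -2.147, 0.002]
contact_force: [-1.3, -0.2, -1.3]
gripper_width: 0.0075
```

Request:
{"api": "arm_command", "payload": {
  "grip": [-1,-1,-1,-1],
  "translation": [
    [0,-3,0],
    [0,-6,0],
    [0,-8,0],
    [0,-8,0]
  ],
  "twist": [0,0,0,0]
}}

```text
time_s: 41.6
eef_pos: [0.5915, -0.0291, 0.0798]
orientation: [2.292, 2.148, 0.0]
contact_force: [0.1, -0.4, 0.5]
gripper_width: 0.0076
```

Request:
{"api": "arm_command", "payload": {
  "grip": [-1,-1,-1,-1],
  "translation": [
    [0,4,0],
    [3,4,0],
    [7,4,0],
    [7,4,0]
  ],
  "twist": [0,0,0,0]
}}

```text
time_s: 42.0
eef_pos: [0.5974, -0.0247, 0.0804]
orientation: [2.287, 2.147, -0.002]
contact_force: [1.1, -13.5, 1.5]
gripper_width: 0.008
```

Run:
```python
from h import *
a=cv2.imread('pics/scene0.png',0).astype(int);b=cv2.imread('pics/scene8.png',0).astype(int)
for c in(258,275,290,305): print(c,'\n',a[195:250:1,c].tolist(),'\n',b[195:250:1,c].tolist())
u=np.array([.065,.998]);v=np.array([.998,-.065]);C=np.array([.596,-.0095])
for z in(.09,.106):
  for sy in(-1,1):
    for sx in(-1,1):
      p=C+sx*.036*v+sy*.083*u; print(z,sy,sx,np.round(proj('scene',[*p,z])[0],1))
```

```text
258 
 [125, 126, 128, 129, 131, 131, 130, 130, 130, 131, 130, 129, 129, 129, 130, 138, 150, 139, 119, 113, 111, 112, 112, 117, 134, 159, 172, 156, 134, 123, 120, 119, 120, 119, 119, 119, 119, 119, 118, 118, 116, 116, 113, 110, 108, 106, 103, 101, 102, 104, 105, 105, 105, 106, 108] 
 [127, 128, 129, 131, 134, 133, 133, 132, 132, 133, 132, 131, 124, 102, 88, 113, 152, 143, 120, 113, 113, 113, 114, 122, 141, 162, 164, 145, 128, 122, 121, 122, 121, 122, 122, 121, 121, 121, 120, 122, 123, 119, 115, 111, 110, 107, 104, 102, 102, 105, 107, 107, 107, 108, 109]
275 
 [108, 94, 77, 69, 66, 66, 67, 73, 86, 109, 134, 143, 127, 123, 145, 152, 136, 122, 117, 117, 117, 117, 117, 117, 118, 131, 151, 134, 115, 112, 112, 111, 112, 112, 112, 113, 126, 146, 132, 109, 100, 96, 94, 95, 94, 95, 96, 95, 95, 94, 93, 94, 102, 131, 160] 
 [102, 78, 65, 61, 63, 65, 66, 71, 78, 79, 92, 109, 112, 112, 116, 119, 119, 119, 118, 118, 118, 118, 117, 118, 124, 146, 157, 135, 117, 113, 113, 113, 114, 113, 113, 115, 128, 148, 133, 111, 102, 98, 96, 96, 96, 97, 97, 97, 96, 95, 95, 96, 103, 133, 163]
290 
 [133, 132, 132,
[... 555 characters left out ...]
, 144, 161, 161, 141, 124, 120, 120, 131, 150, 144, 123, 113, 111, 111, 112, 111, 111, 113, 127, 150, 134, 108, 100, 98, 97, 97, 99, 102, 100, 98, 97, 97, 96, 105, 135, 160, 152, 126, 123, 129, 131, 132, 132, 131, 130, 131, 130, 130] 
 [138, 138, 136, 135, 134, 134, 133, 132, 129, 126, 122, 121, 121, 122, 122, 122, 118, 113, 111, 111, 110, 110, 111, 111, 112, 125, 147, 134, 109, 102, 100, 99, 99, 101, 103, 102, 100, 99, 98, 98, 106, 137, 163, 154, 128, 124, 131, 133, 134, 134, 132, 133, 133, 132, 133]
0.09 -1 -1 [249. 214.]
0.09 -1 1 [261.3 226.4]
0.09 1 -1 [297.5 198.3]
0.09 1 1 [311.3 209.1]
0.106 -1 -1 [248.7 209.3]
0.106 -1 1 [261.1 221.5]
0.106 1 -1 [297.6 193.7]
0.106 1 1 [311.5 204.4]
```

Request:
{"api": "arm_command", "payload": {
  "grip": [-1,-1,-1,-1,-1],
  "translation": [
    [-3,0,-20],
    [-3,0,-50],
    [-3,0,-75],
    [-3,0,-75],
    [-3,0,-75]
  ],
  "twist": [0,0,0,0,0]
}}

```text
time_s: 42.5
eef_pos: [0.5961, -0.0252, 0.1547]
orientation: [2.292, 2.148, 0.001]
contact_force: [-0.0, -0.5, -0.1]
gripper_width: 0.008
```

Run:
```python
from fit import *
s,R=st(); a=robot.get_image('scene')[:,:,::-1]; x,y,z=s['eef_pos']; c=proj('scene',[x,y,z-.01])[0]; f=10
im=cv2.resize(a,None,fx=f,fy=f,interpolation=3)
p=(x,y,-.065)
for bx in MOD['cass']:
    cc,ss=np.cos(p[2]),np.sin(p[2]); X=np.c_[cc*bx[:,0]-ss*bx[:,1]+p[0],ss*bx[:,0]+cc*bx[:,1]+p[1],bx[:,2]+z-.024]
    P=(proj('scene',X)+.5)*f-.5
    for i in range(8):
        for j in range(i):
            if bin(i^j).count('1')==1: cv2.line(im,tuple(int(v) for v in P[i]),tuple(int(v) for v in P[j]),(0,255,0),1)
cx,cy=(c*f).astype(int); cv2.imwrite('pics/p12.png',im[cy-250:cy+250,cx-300:cx+300])
```

```text
t 42.5 pos [ 0.5961 -0.0252  0.1547] w 0.008 F [-0.  -0.5 -0.1]
[[0.065, 0.998, 0.001], [0.998, -0.065, -0.0], [0.0, 0.001, -1.0]]
```

View pics/p12.png

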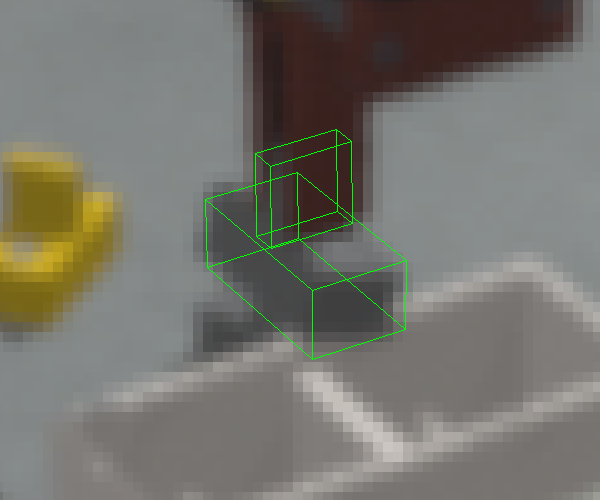

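The cassette is held level, tight under the fingertips, and sits about 1–1.5 px (4–5 mm) toward -y from the tool centre. That put its edge on the rib. I'll use the outer right pocket and find the offset by touching the end wall lightly.

Request:
{"api": "arm_command", "payload": {
  "grip": [-1,-1,-1,-1,-1,-1,-1],
  "translation": [
    [-18,-1,0],
    [-37,-2,0],
    [-37,-2,10],
    [-37,-2,40],
    [-37,-2,65],
    [-37,-2,73],
    [-37,-2,73]
  ],
  "twist": [0,0,0,0,0,0,0]
}}

```text
time_s: 43.25
eef_pos: [0.5901, -0.0616, 0.0795]
orientation: [-2.29, -2.146, 0.004]
contact_force: [0.3, 0.1, -1.1]
gripper_width: 0.0074
```

Request:
{"api": "arm_command", "payload": {
  "grip": [-1,-1,-1,-1],
  "translation": [
    [-3,0,0],
    [-6,0,0],
    [-6,0,0],
    [-6,0,0]
  ],
  "twist": [0,0,0,0]
}}

```text
time_s: 43.65
eef_pos: [0.5916, -0.0684, 0.0825]
orientation: [2.292, 2.147, 0.001]
contact_force: [0.2, -1.0, -1.3]
gripper_width: 0.0079
```

Request:
{"api": "arm_command", "payload": {
  "grip": [-1,-1,-1,-1],
  "translation": [
    [-2,0,0],
    [-4,0,0],
    [-4,0,0],
    [-4,0,0]
  ],
  "twist": [0,0,0,0]
}}

```text
time_s: 44.05
eef_pos: [0.5915, -0.07, 0.0825]
orientation: [-2.292, -2.146, -0.004]
contact_force: [-0.0, 13.7, 4.7]
gripper_width: 0.0076
```

Request:
{"api": "arm_command", "payload": {
  "grip": [-1,-1,-1,-1,-1],
  "translation": [
    [5,1,0],
    [5,1,0],
    [5,1,4],
    [5,1,8],
    [5,1,8]
  ],
  "twist": [0,0,0,0,0]
}}

```text
time_s: 44.55
eef_pos: [0.5917, -0.0675, 0.0728]
orientation: [-2.292, -2.147, 0.002]
contact_force: [-0.7, -0.2, -0.4]
gripper_width: 0.008
```

Request:
{"api": "arm_command", "payload": {
  "grip": [-1,-1,-1],
  "translation": [
    [0,0,3],
    [0,0,5],
    [0,0,5]
  ],
  "twist": [0,0,0]
}}

```text
time_s: 44.85
eef_pos: [0.592, -0.0673, 0.0683]
orientation: [-2.292, -2.148, 0.001]
contact_force: [0.9, -0.7, -0.6]
gripper_width: 0.0077
```

Request:
{"api": "arm_command", "payload": {
  "grip": [-1,-1,-1],
  "translation": [
    [0,0,3],
    [0,0,5],
    [0,0,5]
  ],
  "twist": [0,0,0]
}}

```text
time_s: 45.15
eef_pos: [0.5921, -0.0672, 0.0634]
orientation: [-2.292, -2.148, 0.0]
contact_force: [0.1, -0.2, -1.1]
gripper_width: 0.0079
```

Request:
{"api": "arm_command", "payload": {
  "grip": [-1,-1,-1],
  "translation": [
    [0,0,2],
    [0,0,4],
    [0,0,4]
  ],
  "twist": [0,0,0]
}}

```text
time_s: 45.45
eef_pos: [0.5923, -0.0673, 0.0595]
orientation: [2.292, 2.148, -0.0]
contact_force: [-0.9, 0.0, -0.9]
gripper_width: 0.008
```

Request:
{"api": "arm_command", "payload": {
  "grip": [-1,-1,-1],
  "translation": [
    [0,0,2],
    [0,0,3],
    [0,0,3]
  ],
  "twist": [0,0,0]
}}

```text
time_s: 45.75
eef_pos: [0.5925, -0.0674, 0.059]
orientation: [2.292, 2.148, 0.0]
contact_force: [-6.9, 0.9, 22.5]
gripper_width: 0.0081
```

Request:
{"api": "arm_command", "payload": {
  "grip": [-0.8,-0.6,-0.6,-0.6,-0.6,-0.6,-0.6,-0.6],
  "translation": [
    [0,0,0],
    [0,0,0],
    [0,0,0],
    [0,0,-10],
    [0,0,-30],
    [0,0,-60],
    [0,0,-100],
    [0,0,-100]
  ],
  "twist": [0,0,0,0,0,0,0,0]
}}

```text
time_s: 46.55
eef_pos: [0.5958, -0.0677, 0.1623]
orientation: [2.287, 2.143, 0.009]
contact_force: [0.1, 0.1, 0.1]
gripper_width: 0.0174
```

Run:
```python
from h import *
st();plan([(.452,.061,.14,.32),(.452,.061,.025,.32)])
```

```text
t 46.55 pos [ 0.5958 -0.0677  0.1623] w 0.0174 F [0.1 0.1 0.1]
[[0.065, 0.998, 0.009], [0.998, -0.065, -0.001], [-0.001, 0.009, -1.0]]
[119,-152,22] tw -0.385 (other 2.757)
[119,-152,137] tw -0.385 (other 2.757)
```

Request:
{"api": "arm_command", "payload": {
  "grip": [-0.3,-0.3,-0.3,-0.3,-0.3,-0.3,-0.3,-0.3,-0.3,-0.3],
  "translation": [
    [30,-38,0],
    [60,-76,0],
    [90,-114,0],
    [119,-152,22],
    [119,-152,50],
    [119,-152,50],
    [119,-152,50],
    [119,-152,50],
    [119,-152,50],
    [119,-152,50]
  ],
  "twist": [-0.1,-0.2,-0.3,-0.385,-0.385,-0.385,-0.385,-0.385,-0.385,-0.385]
}}

```text
time_s: 47.55
eef_pos: [0.4493, 0.061, 0.1074]
orientation: [1.84, 2.545, 0.002]
contact_force: [0.5, 0.3, 0.6]
gripper_width: 0.0307
```

Run:
```python
from fit import *
st();plan([(.452,.061,.026,.32)])
for n in('scene','top'):
    robot.get_image(n)
    for r in robot.regions_of(n,'cassette1_mid'): print(n,round(r['confidence'],2),r['pixel'],r['pixels'].sum(),np.round(at(n,r['pixel'],.02),3))
```

```text
t 47.55 pos [0.4493 0.061  0.1074] w 0.0307 F [0.5 0.3 0.6]
[[-0.314, 0.95, 0.002], [0.95, 0.314, 0.0], [-0.0, 0.002, -1.0]]
[-1,3,81] tw -0.001 (other 3.141)
top 0.62 [301.5, 197.2] 218 [ 0.603 -0.074  0.02 ]
top 0.62 [176.4, 237.6] 1190 [0.495 0.277 0.02 ]
top 0.55 [238.9, 192.3] 155 [0.621 0.104 0.02 ]
```

Request:
{"api": "arm_command", "payload": {
  "grip": [-0.3,-0.3,-0.3,-0.3,-0.3,-0.5,-0.8,-1,-1,-1],
  "translation": [
    [0,2,0],
    [0,2,30],
    [0,2,60],
    [0,2,81],
    [0,2,81],
    [0,2,81],
    [0,2,81],
    [0,2,81],
    [0,2,81],
    [0,2,81]
  ],
  "twist": [0,0,0,0,0,0,0,0,0,0]
}}

```text
time_s: 48.75
eef_pos: [0.4509, 0.0621, 0.0264]
orientation: [1.838, 2.546, 0.002]
contact_force: [-0.0, 0.6, 7.9]
gripper_width: 0.0078
```

Request:
{"api": "arm_command", "payload": {
  "grip": [-1,-1,-1,-1,-1,-1,-1,-1],
  "translation": [
    [0,0,0],
    [0,0,-20],
    [0,0,-50],
    [0,0,-90],
    [0,0,-125],
    [0,0,-125],
    [0,0,-125],
    [0,0,-125]
  ],
  "twist": [0,0,0,0,0,0,0,0]
}}

```text
time_s: 49.55
eef_pos: [0.4492, 0.0619, 0.1497]
orientation: [-1.838, -2.546, 0.002]
contact_force: [0.6, 0.9, -1.5]
gripper_width: 0.0079
```

Run:
```python
from h import *
st()
u=np.array([.065,.998]);C=np.array([.5965,-.0095]);p=C+.0535*u; print(p)
plan([(*p,.15,-.065),(*p,.084,-.065)])
```

```text
t 49.55 pos [0.4492 0.0619 0.1497] w 0.0079 F [ 0.6  0.9 -1.5]
[[-0.315, 0.949, -0.002], [0.949, 0.315, -0.0], [0.0, -0.002, -1.0]]
[0.5999775 0.043893 ]
[-64,137,-0] tw 0.385 (other -2.757)
[-64,137,66] tw 0.385 (other -2.757)
```

Request:
{"api": "arm_command", "payload": {
  "grip": [-1,-1,-1,-1,-1,-1,-1,-1,-1,-1],
  "translation": [
    [-16,34,0],
    [-32,68,0],
    [-48,102,0],
    [-64,137,0],
    [-64,137,0],
    [-64,137,25],
    [-64,137,50],
    [-64,137,66],
    [-64,137,66],
    [-64,137,66]
  ],
  "twist": [0.1,0.2,0.3,0.385,0.385,0.385,0.385,0.385,0.385,0.385]
}}

```text
time_s: 50.55
eef_pos: [0.5999, 0.0444, 0.0842]
orientation: [-2.291, -2.148, 0.002]
contact_force: [0.7, -0.5, -0.9]
gripper_width: 0.0077
```

Request:
{"api": "arm_command", "payload": {
  "grip": [-1,-1,-1,-1,-1],
  "translation": [
    [2,0,0],
    [5,0,0],
    [7,0,0],
    [7,0,0],
    [7,0,0]
  ],
  "twist": [0,0,0,0,0]
}}

```text
time_s: 51.05
eef_pos: [0.601, 0.0515, 0.085]
orientation: [2.292, 2.148, 0.001]
contact_force: [0.5, -1.0, -0.2]
gripper_width: 0.0077
```

Request:
{"api": "arm_command", "payload": {
  "grip": [-1,-1,-1,-1],
  "translation": [
    [2,0,0],
    [4,0,0],
    [4,0,0],
    [4,0,0]
  ],
  "twist": [0,0,0,0]
}}

```text
time_s: 51.45
eef_pos: [0.6013, 0.0553, 0.0847]
orientation: [2.292, 2.148, 0.0]
contact_force: [1.1, -1.5, -0.1]
gripper_width: 0.0079
```

Request:
{"api": "arm_command", "payload": {
  "grip": [-1,-1,-1,-1],
  "translation": [
    [2,0,0],
    [3,0,0],
    [3,0,0],
    [3,0,0]
  ],
  "twist": [0,0,0,0]
}}

```text
time_s: 51.85
eef_pos: [0.6014, 0.0561, 0.0847]
orientation: [2.289, 2.148, -0.004]
contact_force: [0.2, -11.7, 1.7]
gripper_width: 0.008
```

Request:
{"api": "arm_command", "payload": {
  "grip": [-1,-1,-1,-1,-1],
  "translation": [
    [-5,-1,0],
    [-5,-1,0],
    [-5,-1,5],
    [-5,-1,10],
    [-5,-1,10]
  ],
  "twist": [0,0,0,0,0]
}}

```text
time_s: 52.35
eef_pos: [0.5993, 0.0537, 0.0736]
orientation: [-2.291, -2.148, 0.002]
contact_force: [0.1, 0.0, -0.6]
gripper_width: 0.0079
```

Request:
{"api": "arm_command", "payload": {
  "grip": [-1,-1,-1],
  "translation": [
    [0,0,3],
    [0,0,6],
    [0,0,6]
  ],
  "twist": [0,0,0]
}}

```text
time_s: 52.65
eef_pos: [0.5997, 0.0534, 0.0682]
orientation: [-2.292, -2.148, 0.001]
contact_force: [0.2, -0.4, -0.8]
gripper_width: 0.0077
```

Request:
{"api": "arm_command", "payload": {
  "grip": [-1,-1,-1,-1],
  "translation": [
    [0,0,3],
    [0,0,6],
    [0,0,7],
    [0,0,7]
  ],
  "twist": [0,0,0,0]
}}

```text
time_s: 53.05
eef_pos: [0.5998, 0.0534, 0.0614]
orientation: [-2.292, -2.148, 0.001]
contact_force: [-0.7, -0.1, -0.4]
gripper_width: 0.0082
```

Request:
{"api": "arm_command", "payload": {
  "grip": [-1,-1,-1],
  "translation": [
    [0,0,1],
    [0,0,2],
    [0,0,2]
  ],
  "twist": [0,0,0]
}}

```text
time_s: 53.35
eef_pos: [0.5999, 0.0534, 0.0596]
orientation: [-2.292, -2.148, 0.0]
contact_force: [0.2, -0.4, -0.2]
gripper_width: 0.0078
```

Request:
{"api": "arm_command", "payload": {
  "grip": [-1,-1,-0.8,-0.6,-0.6,-0.6,-0.6,-0.6,-0.6],
  "translation": [
    [0,0,1],
    [0,0,1],
    [0,0,1],
    [0,0,1],
    [0,0,1],
    [0,0,-20],
    [0,0,-60],
    [0,0,-110],
    [0,0,-130]
  ],
  "twist": [0,0,0,0,0,0,0,0,0]
}}

```text
time_s: 54.25
eef_pos: [0.6021, 0.0536, 0.1943]
orientation: [2.29, 2.145, 0.007]
contact_force: [0.0, -0.1, -0.4]
gripper_width: 0.0176
```

Run:
```python
from fit import *
s,R=st(); print(np.round(s['joints'],2))
for n in('top','scene'): img(n,n+'13')
ms=masks('cover_mid',(.517,-.459),.01,tol=.1)
for k in ms: print(k,*fit('cover',{k:ms[k]},(.517,-.459,-1.63),0))
for r in robot.regions_of('top','cassette1_mid'): print(round(r['confidence'],2),r['pixel'],np.round(at('top',r['pixel'],.06),3))
plan([(.517,-.460,.15,-.06)])
```

```text
t 54.25 pos [0.6021 0.0536 0.1943] w 0.0176 F [ 0.  -0.1 -0.4]
[[0.065, 0.998, 0.006], [0.998, -0.065, 0.0], [0.001, 0.006, -1.0]]
[0.07 0.42 1.7  0.   1.01 0.13]
top [ 0.5198 -0.4606 -1.636 ] 0.039
scene [ 0.515  -0.4566 -1.6284] 0.028
0.79 [300.8, 196.1] [ 0.597 -0.069  0.06 ]
[-518,-49,39] tw -0.005 (other 3.137)
```

Request:
{"api": "arm_command", "payload": {
  "grip": [-0.3,-0.3,-0.3,-0.3,-0.3,-0.3,-0.3,-0.3,-0.3,-0.3],
  "translation": [
    [-48,-5,0],
    [-96,-9,0],
    [-144,-14,0],
    [-192,-18,0],
    [-240,-23,0],
    [-288,-27,5],
    [-336,-32,15],
    [-384,-36,25],
    [-432,-40,35],
    [-480,-45,39]
  ],
  "twist": [0.149,0.298,0.447,0.596,0.745,0.894,1.043,1.192,1.341,1.49]
}}

```text
time_s: 55.5
eef_pos: [0.5219, -0.4234, 0.1471]
orientation: [-3.138, -0.015, 0.006]
contact_force: [0.9, -0.4, -0.1]
gripper_width: 0.0309
```

Request:
{"api": "arm_command", "payload": {
  "grip": [-0.3,-0.3,-0.3],
  "translation": [
    [0,0,0],
    [0,0,0],
    [0,0,0]
  ],
  "twist": [0,0,0]
}}

```text
time_s: 55.8
eef_pos: [0.5234, -0.4212, 0.1493]
orientation: [-3.139, -0.027, 0.003]
contact_force: [-0.6, 0.7, 0.2]
gripper_width: 0.0307
```

Run:
```python
from h import *
st(); plan([(.518,-.459,.08,-1.633),(.518,-.459,.014,-1.633)])
```

```text
t 55.8 pos [ 0.5234 -0.4212  0.1493] w 0.0307 F [-0.6  0.7  0.2]
[[1.0, 0.017, -0.002], [0.017, -1.0, 0.002], [-0.002, -0.002, -1.0]]
[-6,38,69] tw 0.080 (other -3.062)
[-6,38,135] tw 0.080 (other -3.062)
```

Request:
{"api": "arm_command", "payload": {
  "grip": [-0.3,-0.3,-0.3,-0.3,-0.3,-0.3,-0.5,-0.8,-1,-1],
  "translation": [
    [-6,38,20],
    [-6,38,60],
    [-6,38,85],
    [-6,38,115],
    [-6,38,134],
    [-6,38,134],
    [-6,38,134],
    [-6,38,134],
    [-6,38,134],
    [-6,38,134]
  ],
  "twist": [0.08,0.08,0.08,0.08,0.08,0.08,0.08,0.08,0.08,0.08]
}}

```text
time_s: 56.8
eef_pos: [0.5195, -0.4612, 0.0185]
orientation: [3.139, -0.101, 0.003]
contact_force: [0.1, 2.0, 7.1]
gripper_width: 0.01
```

Request:
{"api": "arm_command", "payload": {
  "grip": [-1,-1,-1],
  "translation": [
    [0,0,0],
    [0,0,0],
    [0,0,0]
  ],
  "twist": [0,0,0]
}}

```text
time_s: 57.1
eef_pos: [0.5195, -0.4612, 0.0185]
orientation: [3.139, -0.101, 0.003]
contact_force: [-0.5, 2.4, 6.8]
gripper_width: 0.0098
```

Request:
{"api": "arm_command", "payload": {
  "grip": [-1,-1,-1,-1,-1,-1,-1,-1],
  "translation": [
    [0,0,-15],
    [0,0,-40],
    [0,0,-80],
    [0,0,-125],
    [0,0,-170],
    [0,0,-170],
    [0,0,-170],
    [0,0,-170]
  ],
  "twist": [0,0,0,0,0,0,0,0]
}}

```text
time_s: 57.9
eef_pos: [0.5175, -0.46, 0.1855]
orientation: [-3.138, 0.101, 0.003]
contact_force: [-0.8, 0.4, -3.0]
gripper_width: 0.0098
```

Run:
```python
from h import *
st(); plan([(.5963,-.0095,.17,-.065),(.5963,-.0095,.1,-.065)])
```

```text
t 57.9 pos [ 0.5175 -0.46    0.1855] w 0.0098 F [-0.8  0.4 -3. ]
[[0.998, -0.064, -0.002], [-0.064, -0.998, 0.002], [-0.002, -0.001, -1.0]]
[50,-455,16] tw -1.570 (other 1.572)
[50,-455,86] tw -1.570 (other 1.572)
```

Request:
{"api": "arm_command", "payload": {
  "grip": [-1,-1,-1,-1,-1,-1,-1,-1,-1,-1],
  "translation": [
    [5,-45,0],
    [10,-90,0],
    [15,-135,0],
    [20,-180,0],
    [25,-225,0],
    [30,-270,0],
    [35,-315,0],
    [40,-360,0],
    [45,-405,0],
    [49,-440,0]
  ],
  "twist": [-0.149,-0.298,-0.447,-0.596,-0.745,-0.894,-1.043,-1.192,-1.341,-1.49]
}}

```text
time_s: 58.9
eef_pos: [0.5944, -0.0223, 0.1846]
orientation: [-2.367, -2.061, 0.004]
contact_force: [1.2, -0.3, -2.0]
gripper_width: 0.0098
```

Request:
{"api": "arm_command", "payload": {
  "grip": [-1,-1,-1],
  "translation": [
    [0,0,0],
    [0,0,0],
    [0,0,0]
  ],
  "twist": [0,0,0]
}}

```text
time_s: 59.2
eef_pos: [0.5948, -0.0256, 0.1855]
orientation: [-2.377, -2.052, 0.003]
contact_force: [-0.3, 0.3, -1.7]
gripper_width: 0.0097
```

Run:
```python
from fit import *
s,R=st(); x,y,z=s['eef_pos']
plan([(.5963,-.0085,.13,-.065),(.5963,-.0085,.115,-.065),(.5963,-.0085,.1035,-.065)])
```

```text
t 59.2 pos [ 0.5948 -0.0256  0.1855] w 0.0097 F [-0.3  0.3 -1.7]
[[0.146, 0.989, -0.002], [0.989, -0.146, -0.0], [-0.001, -0.002, -1.0]]
[17,-1,56] tw -0.082 (other 3.060)
[17,-1,71] tw -0.082 (other 3.060)
[17,-1,82] tw -0.082 (other 3.060)
```

Request:
{"api": "arm_command", "payload": {
  "grip": [-1,-1,-1,-1,-1,-1,-1,-1],
  "translation": [
    [17,-1,0],
    [17,-1,20],
    [17,-1,50],
    [17,-1,66],
    [17,-1,71],
    [17,-1,71],
    [17,-1,71],
    [17,-1,71]
  ],
  "twist": [-0.082,-0.082,-0.082,-0.082,-0.082,-0.082,-0.082,-0.082]
}}

```text
time_s: 60.0
eef_pos: [0.5979, -0.0082, 0.1168]
orientation: [2.29, 2.149, 0.002]
contact_force: [0.8, -0.0, -1.8]
gripper_width: 0.0098
```

Request:
{"api": "arm_command", "payload": {
  "grip": [-1,-1,-1],
  "translation": [
    [0,0,2],
    [0,0,4],
    [0,0,4]
  ],
  "twist": [0,0,0]
}}

```text
time_s: 60.3
eef_pos: [0.597, -0.0078, 0.1117]
orientation: [-2.29, -2.15, 0.0]
contact_force: [-0.8, -0.5, -1.7]
gripper_width: 0.01
```

Request:
{"api": "arm_command", "payload": {
  "grip": [-1,-1,-1],
  "translation": [
    [0,0,2],
    [0,0,4],
    [0,0,4]
  ],
  "twist": [0,0,0]
}}

```text
time_s: 60.6
eef_pos: [0.5969, -0.0078, 0.1073]
orientation: [-2.29, -2.15, 0.001]
contact_force: [-0.3, 0.8, -2.1]
gripper_width: 0.0099
```

Request:
{"api": "arm_command", "payload": {
  "grip": [-1,-1,-1,-1],
  "translation": [
    [0,0,1],
    [0,0,3],
    [0,0,4],
    [0,0,4]
  ],
  "twist": [0,0,0,0]
}}

```text
time_s: 61.0
eef_pos: [0.5971, -0.0078, 0.1036]
orientation: [-2.29, -2.15, 0.0]
contact_force: [-0.3, -0.4, -1.7]
gripper_width: 0.0095
```

Request:
{"api": "arm_command", "payload": {
  "grip": [-1,-1,-0.8,-0.5,-0.4,-0.4,-0.4,-0.4,-0.4,-0.4],
  "translation": [
    [0,0,1],
    [0,0,2],
    [0,0,2],
    [0,0,2],
    [0,0,2],
    [0,0,-20],
    [0,0,-60],
    [0,0,-100],
    [40,-40,-110],
    [80,-80,-110]
  ],
  "twist": [0,0,0,0,0,0,0,0,0,0]
}}

```text
time_s: 62.0
eef_pos: [0.5327, 0.0668, 0.2154]
orientation: [2.291, 2.146, 0.006]
contact_force: [0.5, 0.5, -0.1]
gripper_width: 0.0264
```

Request:
{"api": "arm_command", "payload": {
  "grip": [-0.4,-0.4,-0.4,-0.4,-0.4,-0.4],
  "translation": [
    [45,0,0],
    [90,0,0],
    [135,0,0],
    [180,0,0],
    [200,0,0],
    [200,0,0]
  ],
  "twist": [0,0,0,0,0,0]
}}

```text
time_s: 62.6
eef_pos: [0.544, 0.2684, 0.213]
orientation: [-2.287, -2.154, -0.0]
contact_force: [0.5, -0.3, -0.4]
gripper_width: 0.0263
```

Run:
```python
from fit import *
st()
a=robot.get_image('scene')[:,:,::-1].copy();b=robot.get_image('top')[:,:,::-1].copy()
cv2.imwrite('pics/scene16.png',a);cv2.imwrite('pics/top16.png',b)
for k in('top','scene'):
    ms=masks('cover_mid',(.597,-.01),.09,cams=(k,),tol=.05)
    for z in(.085,.090):
        if ms: print(k,z,*fit('cover',ms,(.597,-.009,-.065),z))
def crop(im,c,w,f): return cv2.resize(im[c[1]-w:c[1]+w,c[0]-w:c[0]+w],(f,f),interpolation=3)
r1=np.hstack([crop(a,(283,220),50,400),crop(b,(280,200),60,400)])
r2=cv2.resize(b[150:210+50,90:310],(440,200)); r3=cv2.resize(a[150:260,200:398],(360,200))
cv2.imwrite('pics/fin.png',np.vstack([r1,np.hstack([r2,r3])]))
```

```text
t 62.6 pos [0.544  0.2684 0.213 ] w 0.0263 F [ 0.5 -0.3 -0.4]
[[0.06, 0.998, 0.0], [0.998, -0.06, 0.0], [0.0, 0.0, -1.0]]
top 0.085 [ 0.5937 -0.0111 -0.022 ] 0.037
top 0.09 [ 0.5923 -0.0112 -0.0195] 0.039
scene 0.085 [ 0.5907 -0.0068 -0.0351] 0.054
scene 0.09 [ 0.5974 -0.0113 -0.0395] 0.059
```

View pics/fin.png

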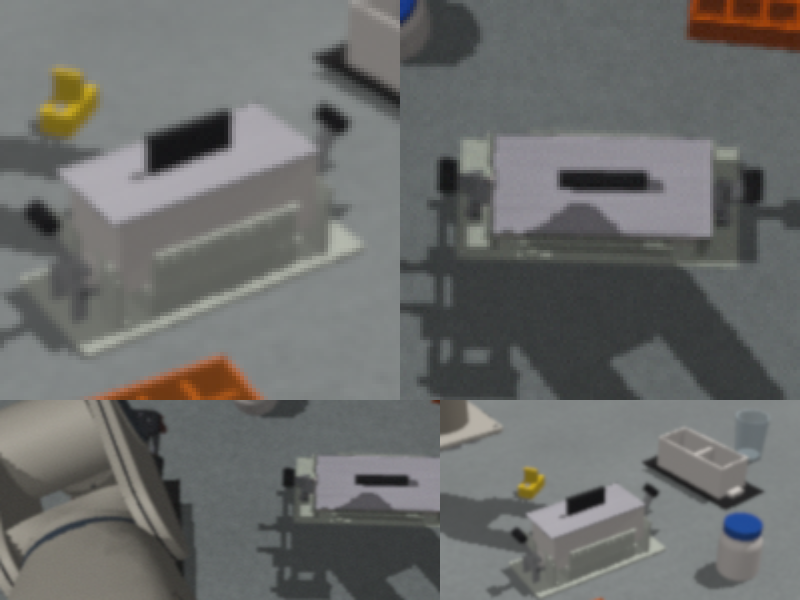

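The final picture shows the cover level on the carrier, both rollers back at their starting pixels, the old carrier on the mat, and the jar, tip box and yellow piece undisturbed. One light press on the handle will confirm it is seated.

Request:
{"api": "arm_command", "payload": {
  "grip": [-1,-1,-1,-1,-1,-1,-1,-1,-1,-1],
  "translation": [
    [-45,12,0],
    [-90,24,0],
    [-135,36,0],
    [-180,47,0],
    [-225,58,20],
    [-273,70,40],
    [-273,70,75],
    [-273,70,84],
    [-273,70,84],
    [-273,70,84]
  ],
  "twist": [0,0,0,0,0,0,0,0,0,0]
}}

```text
time_s: 63.8
eef_pos: [0.5971, -0.0104, 0.1304]
orientation: [2.29, 2.15, 0.001]
contact_force: [1.3, 0.3, -0.2]
gripper_width: 0.0009
```

Request:
{"api": "arm_command", "payload": {
  "grip": [-1,-1,-1],
  "translation": [
    [0,0,2],
    [0,0,4],
    [0,0,4]
  ],
  "twist": [0,0,0]
}}

```text
time_s: 64.1
eef_pos: [0.597, -0.0101, 0.126]
orientation: [2.289, 2.151, 0.001]
contact_force: [0.3, -0.3, 0.6]
gripper_width: 0.0009
```

Request:
{"api": "arm_command", "payload": {
  "grip": [-1,-1,-1],
  "translation": [
    [0,0,1],
    [0,0,3],
    [0,0,3]
  ],
  "twist": [0,0,0]
}}

```text
time_s: 64.4
eef_pos: [0.5971, -0.0104, 0.1242]
orientation: [2.29, 2.15, 0.001]
contact_force: [-5.5, 1.3, 15.9]
gripper_width: 0.0002
```

Request:
{"api": "arm_command", "payload": {
  "grip": [-1,-1,-1,-1,-1,-1,-1],
  "translation": [
    [0,0,-30],
    [0,0,-70],
    [40,0,-80],
    [80,0,-80],
    [120,0,-80],
    [150,0,-80],
    [150,0,-80]
  ],
  "twist": [0,0,0,0,0,0,0]
}}

```text
time_s: 65.1
eef_pos: [0.6063, 0.1425, 0.2025]
orientation: [-2.286, -2.155, -0.002]
contact_force: [0.8, -1.3, -0.8]
gripper_width: 0.0006
```

The handle top stopped the fingers at z = 124.2 mm, and 124 mm is the figure for a seated cover. Handing in.

```bash
python3 -c "
from station import robot; print(robot.hand_in())"
```

```text
the job is handed in; nothing more can be done
None
```

The carrier change is done and handed in at about 65 s. I got no verdict back.

- **Old carrier:** I swung both levers out, lifted the carrier free and stood it upright on the mat. It was let go within about 2 mm of the mat's measured middle.
- **Fresh carrier:** It is in the dock with both levers pushed in to their stops, at 27 N on the left and 18 N on the right. The rim and rollers are back at the same image positions, within a pixel or so, as when the old carrier was locked in.
- **Cassettes:** I found two grey ones, and they are in the two outer pockets, one at each end.
- **Cover:** The handle top took a 16 N press at 124.2 mm, against 124 mm for a seated cover. The last picture shows it level.

**What went wrong or disagreed:**
- **Hard contact:** My first try at placing a cassette, in an inner pocket, hit something at 82 N on the wrist (limit 120 N). I never found the cause. I backed off and used the outer pocket, with no repeat.
- **Cover angle:** Camera fits of the cover's angle differ from the carrier's by about 0.03–0.04 rad, which is within the lip's play.
- **Second cassette:** The camera network did not report it in its pocket. I judged it seated from its release height of about 1 mm above the pocket floor and from the cover closing fully.

In the pictures, the jar, tip box, beaker and yellow look-alike appeared unmoved. I did not look again at the purple carrier, which the arm never went near.

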